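# Free a new orbital shaker from its transport locks and load the sample jars

## Task

Get the new laboratory shaker ready for a run: slide its transport lock all the way over to the released (green) end, and unscrew the red transport cap from the middle of the platform and set it down flat, right way up, in the grey accessory box. Only when both are done, stand all the sample jars from the blue mat upright on the platform's black rubber mat, inside its rail. Leave the spirit lamp, the culture dishes and the glass bowl where they are.

Things in the scene. Friction and masses are not known exactly. Their poses are not given: they have to be found in the camera images.
- shaker: the white orbital shaker, fixed to the bench. Origin on the bench under the centre of its platform; z up; its front, with lock knob, display and keys, faces its -x. Footprint from x = -191 to +119 mm, y = -113 to +113 mm; two black knobs stand 12 mm out of the front face. The front deck (x below -118 mm) lies 56 mm above the bench, the platform mat 94 mm.
- platform (a point): centre of the shaker's level platform, on the upper face of its black rubber mat, 94 mm above the bench; axes as the shaker's. The mat is 230 mm (x) by 210 mm (y), with an aluminium rail 14 mm high and 4 mm thick all round. In its middle stands a fixed steel threaded stud, 20.5 mm high and 35 mm over the thread, at first hidden under the red cap.
- lock_grip (a point): centre of the black transport-lock knob, a block 14 mm (x) by 24 mm (y) by 26 mm (z) with yellow ribs on top, on the shaker's front deck, its middle 69.5 mm above the bench. It slides along the shaker's y; axes as the shaker's. The platform's edge stands 29 mm behind it. A red dot on the deck marks the locked end (-y), a green dot the released end (+y).
- lock (a joint): position of the transport lock in m: 0 fully locked (at the red dot), 0.036 released, against its end stop (at the green dot). It grows as the knob slides along the shaker's +y. Takes about 2 N to move and stays where it is left.
- cap_grip (a point): middle of the grip disc (50 mm in diameter, 13 mm high) of the red-painted ribbed steel transport cap, on its axis; z up; a white stripe on top points along its x. The disc's top is 6.5 mm above this point; below the disc a hollow skirt, 47 mm over its corners, reaches to 28 mm below this point. About 250 g. Screwed home, the skirt stands on the mat at the platform's centre.
- stud_top (a point): top centre of the threaded stud under the cap, 20.5 mm above the platform mat. Right-handed thread that turns easily: the cap unscrews anticlockwise seen from above, rises 8 mm a turn and comes free after about 1.15 turns (7.2 rad) from home; then it lifts straight off. Until then the thread holds it down.
- box_floor (a point): centre of the inner floor of the open grey accessory box (inside 142 mm along its x by 117 mm along its y; walls 4 mm thick, rim 32 mm above the bench, inner floor 4 mm above the bench). Fixed to the bench, to the left or to the right of the shaker.
- jarmat: blue mat on the bench, 180 mm square and 1 mm thin (no obstacle), where the jars stand at first, 80 mm apart or so; origin at its centre. On the other side of the shaker from the accessory box.
- jar1_mid (a point): centre (half-way up) of a clear sample jar with a white lid and a coloured filling, a plain upright cylinder 44 mm in diameter and 50 mm high, about 90 g, standing at first on the thin blue mat on the bench (1 mm, no obstacle). z is the jar's own upward axis. May be absent.
- jar2_mid (a point): centre (half-way up) of a clear sample jar with a white lid and a coloured filling, a plain upright cylinder 44 mm in diameter and 50 mm high, about 90 g, standing at first on the thin blue mat on the bench (1 mm, no obstacle). z is the jar's own upward axis. May be absent.
- jar3_mid (a point): centre (half-way up) of a clear sample jar with a white lid and a coloured filling, a plain upright cylinder 44 mm in diameter and 50 mm high, about 90 g, standing at first on the thin blue mat on the bench (1 mm, no obstacle). z is the jar's own upward axis. May be absent.
- jar4_mid (a point): centre (half-way up) of a clear sample jar with a white lid and a coloured filling, a plain upright cylinder 44 mm in diameter and 50 mm high, about 90 g, standing at first on the thin blue mat on the bench (1 mm, no obstacle). z is the jar's own upward axis. May be absent.
- lamp: glass spirit lamp, 80 mm in diameter, 84 mm high, standing free; origin at the centre of its underside. Leave it alone.
- dishes: two stacked culture dishes, 92 mm in diameter, 30 mm high together, standing free; origin at the centre of the underside. Leave them alone.
- bowl: green glass bowl with forceps in it, 120 mm in diameter, 45 mm high (forceps to 70 mm), standing free; origin at the centre of its underside. Leave it alone.
Mind the look-alikes: they are no part of the job. Of the things shaped like the part that bears box_floor, the grey one is meant.

How it is judged:
On the way, in this order (a step that is already met when the one before it is completed fails the run):
1. the transport lock is at its released end and the cap is in the accessory box, right way up, before any jar stands on the platform (value of joint lock above 0.0325 m and x of cap_grip in the frame of box_floor between -0.055 and 0.055 m and y of cap_grip in the frame of box_floor between -0.045 and 0.045 m and z of cap_grip in the frame of box_floor between 0.02 and 0.036 m and angle between cap_grip's own z axis and vertical below 0.2 rad), for 0.2 s.
2. after that, a jar stands on the platform (((x of jar1_mid in the frame of platform between -0.095 and 0.095 m and y of jar1_mid in the frame of platform between -0.085 and 0.085 m and z of jar1_mid in the frame of platform between 0.019 and 0.031 m and angle between jar1_mid's own z axis and vertical below 0.12 rad) or (x of jar2_mid in the frame of platform between -0.095 and 0.095 m and y of jar2_mid in the frame of platform between -0.085 and 0.085 m and z of jar2_mid in the frame of platform between 0.019 and 0.031 m and angle between jar2_mid's own z axis and vertical below 0.12 rad) or (x of jar3_mid in the frame of platform between -0.095 and 0.095 m and y of jar3_mid in the frame of platform between -0.085 and 0.085 m and z of jar3_mid in the frame of platform between 0.019 and 0.031 m and angle between jar3_mid's own z axis and vertical below 0.12 rad) or (x of jar4_mid in the frame of platform between -0.095 and 0.095 m and y of jar4_mid in the frame of platform between -0.085 and 0.085 m and z of jar4_mid in the frame of platform between 0.019 and 0.031 m and angle between jar4_mid's own z axis and vertical below 0.12 rad))), for 0.2 s.
At the end, for the whole second after the job is handed in: The lock is within 3.5 mm of its released end stop; the cap rests right way up (within 11 degrees) on the floor of the accessory box; every jar that is there stands upright (within 7 degrees) on the platform mat, its centre within 95 mm (x) and 85 mm (y) of the platform's centre (all of step 1 and x of jar1_mid in the frame of platform between -0.095 and 0.095 m and y of jar1_mid in the frame of platform between -0.085 and 0.085 m and z of jar1_mid in the frame of platform between 0.019 and 0.031 m and angle between each of jar1_mid, jar2_mid, jar3_mid, jar4_mid's own z axis and vertical below 0.12 rad and x of jar2_mid in the frame of platform between -0.095 and 0.095 m and y of jar2_mid in the frame of platform between -0.085 and 0.085 m and z of jar2_mid in the frame of platform between 0.019 and 0.031 m and x of jar3_mid in the frame of platform between -0.095 and 0.095 m and y of jar3_mid in the frame of platform between -0.085 and 0.085 m and z of jar3_mid in the frame of platform between 0.019 and 0.031 m and x of jar4_mid in the frame of platform between -0.095 and 0.095 m and y of jar4_mid in the frame of platform between -0.085 and 0.085 m and z of jar4_mid in the frame of platform between 0.019 and 0.031 m); the robot touches nothing.
It fails at once if the spirit lamp, the culture dishes or the bowl moved more than 25 mm (distance of any of lamp, dishes, bowl from where it was at the start of the episode above 0.025 m).
Of jar1, jar2, jar3, jar4 only 2 to 4 are there at a start; the rules pass over those that are not, and their reading is None.
At some moment in a run one of jar1, jar2, jar3, jar4 may be knocked a few centimetres aside while the robot is not near it.
It also fails if it takes over 210 s, if anything falls off the work surface, if the arm or the gripper's body presses on something with over 40 N, if the wrist force passes 120 N, or if a joint passes its speed limit or range.

## Robot

A 6-joint arm with a two-finger parallel gripper is mounted at the origin on the work surface. World frame = base frame: x ahead of the robot, y to its left, z up, the work surface at z = 0. Lengths are in m, angles in rad, forces in N, time in s.
With the tool pointing down it reaches from about 0.3 to 0.875 m from the base axis. Payload 6.4 kg.
Tool frame: the origin (TCP) lies on the front face of the gripper's body, between the roots of the fingers; the fingertips stand 73 mm ahead of it and the grasp point (between the pads) lies ctrl.pinch_z ahead of it (ctrl.pinch_z is the distance from the TCP to the grasp point, in m); z points along the fingers, x is the direction in which the jaws open and shut, and the axes are right-handed (so a half turn about z gives the same grasp; the last joint's range is limited). The gripper opens to 85 mm and grips with 20 to 120 N. Pads are 22 mm wide; open, the fingers measure 114 mm over their backs; the gripper's body (76 mm by 85 mm) begins 54 mm behind the grasp point. The pads swing forward as they close: fully open they stand 13 mm farther back than shut.
Start: joints at [-1.508, 0.181, 1.607, -0, 1.354, -0.206], TCP at [0.153, -0.554, 0.304] pointing down, gripper open.
Joint ranges: [-2.99, 2.99], [-0.89, 2.07], [0.3, 2.58], [-1.14, 4.28], [0, 2.63], [-3.12, 3.12]. Speed limits (rad/s): [2.57, 2.57, 3.01, 3.14, 3.14, 3.14].

## Interface

Orientations are given as a unit quaternion [w, x, y, z].
In Python, from bench import ctrl gives the robot as it stands.
- The arm moves only by the tool move_arm, never from a script. Its argument "rows" is text: rows parted by semicolons, each of 7 numbers parted by spaces: the shift along the tool's x, y, z in cm, then the turn, a rotation vector about the tool's x, y, z in degrees, then the opening, from 0 (shut) to 1 (fully open). In form: x y z rx ry rz grip; .... A call has 1 to 20 rows; each row shifts and turns the commanded pose from where the row before left it, along the tool's axes as they then stand; what a row does not reach is not made up. A row lasts 1/10 s, in which the tool goes at most 50 mm and 8.59 degrees, less where a joint would pass 70% of its speed; a pose out of reach is approached as far as the arm can. A call with a gripper value outside its range is refused whole. The fingers move at their own pace and stop on an object; the grip force is fixed at half the most. Time passes only in rows, so rows that do not move let the fingers close. It gives the time, the measured TCP pose, the force and the opening at its end, in the units of the state.
- ctrl.get_obs(): the state, without advancing time (a new reading comes with each control period).
- ctrl.camera(name): name is "scene" or "top"; returns a dict with "color" (480x640x3 uint8, blue, green, red), "fx", "fy", "cx", "cy" (pixels), "rvec" (rotation vector, rad) and "tvec" (3), from world to camera coordinates, as OpenCV has them. Camera axes: x right, y down, z forward; pixel columns grow to the right and rows downward; lengths in m; the calibration is good to about 2 mm. A picture is of the moment at which its call begins. There is no depth.
- ctrl.hand_in(): hands the job in, once; it reports no verdict.
Trained networks look in the newest picture that a camera, given by its name, has taken for a name from the list of things; names that differ only in an ending like _2 or _b are one class to them, and where a whole thing is asked for, a point or a joint stands for the part that bears it (a point fixed in the world has none). Each returns a list of dicts, best first, with "confidence" (0 to 1); they miss things now and then, are a little off and sometimes report something else, mostly with a low value. They report only what shows in the picture. A call takes as long as a camera call. They do not tell look-alikes from the thing itself.
- ctrl.look_for(camera, query): "bbox" ([left, top, right, bottom] in pixels, round what is visible of it).
- ctrl.trace(camera, query): "region" (480x640 bool, what is visible of it) and "bbox" ([left, top, right, bottom] in pixels, round what is visible of it).
The state is a dict: "time_s": time; "q": joint angles; "dq": joint speeds; "joint_efforts": joint torques, N m; "eef_pos": TCP position; "eef_rot": TCP orientation; "wrist_force": force on the tool from outside, world axes, zero at the start; "torque": the same for the moment, N m; "opening": opening from 0.0 (shut) to 1.0 (fully open).
Only numpy, scipy, OpenCV 4.12 (cv2) and the standard library are available. Lean on these libraries where they do the work, as an engineer would, in place of code of your own. Each camera call takes 0.05 s, during which the arm holds its last target.

## Working session

There is one attempt and no reset: what is moved stays moved. The work goes in short steps, Python scripts to look and compute and a tool call to move; the robot and the scene stay as the last step left them, time stands still between calls to the robot, and variables do not carry over. Pictures are saved under pics/ and viewed, and the job is handed in when it is done.

Besides the shell and the picture viewer there is one more tool, called after "Emit:" as name(argument=value, ...), one argument or row to a line, values as JSON. move_arm: Moves the arm, as the interface text tells. Its arguments: {"type":"object","properties":{"rows":{"type":"string"}},"required":["rows"]}

```bash
ls; mkdir -p pics; python3 - <<'E'
from bench import ctrl
import cv2
for n in("scene","top"):
    c=ctrl.camera(n); cv2.imwrite(f"pics/{n}0.png",c["color"]); print(n,c["fx"],c["fy"],c["cx"],c["cy"],c["rvec"],c["tvec"])
print(ctrl.get_obs(), ctrl.pinch_z)
E
```

```text
pics
scene 570.5101587753625 570.5101587753625 311.9350171755191 249.24249171789654 [ 2.03953802  0.84300656 -0.41234235] [-0.453005   -0.11553034  1.70511322]
top 621.1143357010626 621.1143357010626 319.749237591872 237.5434636635589 [ 2.18842656 -2.16201446  0.08865932] [0.0843277  0.55018349 1.85797346]
{'time_s': 0.1, 'q': array([-1.50825349e+00,  1.81467949e-01,  1.60788139e+00, -2.62160165e-05,
        1.35378285e+00, -2.06256546e-01]), 'dq': array([-0.00043671, -0.00227985, -0.00319274,  0.00062835,  0.00086938,
       -0.00074209]), 'joint_efforts': array([ 9.45951469e-04, -4.45877266e+01, -3.52235055e+01, -2.31828135e-04,
        4.20530123e-03, -2.85310229e-06]), 'eef_pos': array([ 0.15271628, -0.55396566,  0.30308634]), 'eef_rot': array([-5.73604801e-04,  7.95480620e-01, -6.05978540e-01, -5.13500573e-04]), 'wrist_force': array([-0.82071265, -0.61371259,  0.17926947]), 'torque': array([-0.00156289, -0.01017031, -0.02947791]), 'opening': 0.9956494658054743} 0.0539
```

View pics/scene0.png

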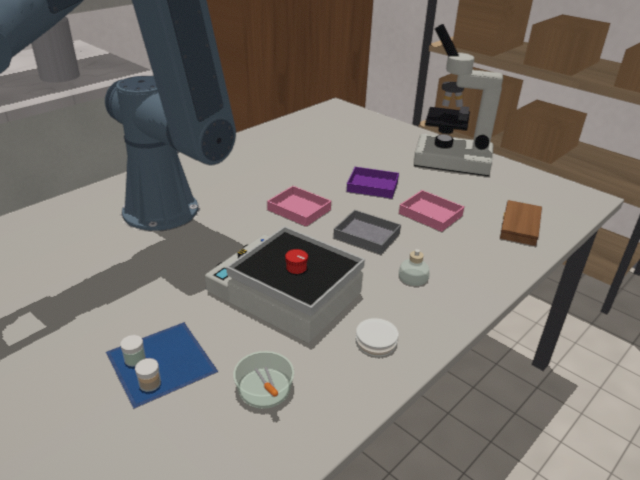

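View pics/top0.png

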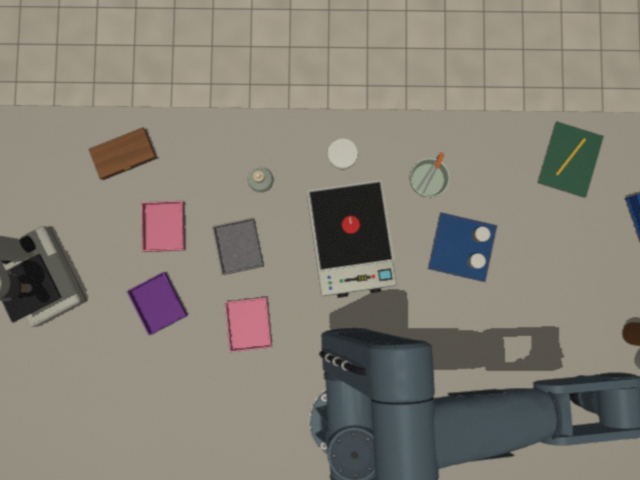

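Two jars at top (482,234) and (478,261). Tray look-alikes are grey (239,246), pink (164,226) and (249,323), and purple (158,303); I choose the grey one. Next I'll check close crops.

```bash
cat > h.py <<'E'
import numpy as np, cv2
from bench import ctrl
from scipy.spatial.transform import Rotation as R
def K(c): return np.array([[c["fx"],0,c["cx"]],[0,c["fy"],c["cy"]],[0,0,1.]])
def bp(c,uv,z):
    Rm=cv2.Rodrigues(np.array(c["rvec"],float))[0]; t=np.array(c["tvec"],float)
    d=Rm.T@np.linalg.inv(K(c))@np.array([uv[0],uv[1],1.]); o=-Rm.T@t
    return o+d*(z-o[2])/d[2]
def proj(c,P):
    return cv2.projectPoints(np.array(P,float).reshape(-1,3),np.array(c["rvec"],float),np.array(c["tvec"],float),K(c),None)[0].reshape(-1,2)
def yaw(q): # tool x axis heading, w x y z
    r=R.from_quat([q[1],q[2],q[3],q[0]]).as_matrix(); return np.degrees(np.arctan2(r[1,0],r[0,0])), r
def delta(target_tcp, target_yaw=None):
    """shift in tool axes cm from the measured pose, + rz deg"""
    o=ctrl.get_obs(); a,r=yaw(o["eef_rot"])
    d=r.T@(np.array(target_tcp)-o["eef_pos"])*100
    # rz so that tool x heading = target (tool z down: +rz -> heading decreases)
    rz=None
    if target_yaw is not None:
        rz=-(((target_yaw-a)+90)%180-90)
    return d.round(2),rz,a
E
python3 - <<'E'
from h import *
for n in("scene","top"):
    c=ctrl.camera(n)
    for q in ["shaker","lock_grip","cap_grip","box_floor","jarmat","jar1_mid","lamp","dishes","bowl"]:
        for r in ctrl.trace(n,q)[:5]:
            m=r["region"]; ys,xs=np.nonzero(m)
            print(n,q,round(r["confidence"],2),np.array(r["bbox"]).round(),xs.mean().round(1),ys.mean().round(1),cv2.minAreaRect(np.c_[xs,ys].astype(np.int32)))
    if n=="top": cr=c["color"][170:310,200:500]; cv2.imwrite("pics/topc.png",cv2.resize(cr,None,fx=2.66,fy=2.66,interpolation=cv2.INTER_CUBIC))
    else: cr=c["color"][210:410,100:400]; cv2.imwrite("pics/scc.png",cv2.resize(cr,None,fx=2.66,fy=2.66,interpolation=cv2.INTER_CUBIC))
E
```

```text
scene shaker 0.86 [204. 228. 366. 343.] 288.4 282.1 ((285.7000427246094, 276.10003662109375), (147.13327026367188, 100.623046875), 26.56505012512207)
scene lock_grip 0.56 [238. 249. 245. 259.] 240.7 252.7 ((240.80001831054688, 252.59999084472656), (4.472135543823242, 9.838699340820312), 63.43495178222656)
scene cap_grip 0.79 [285. 252. 304. 272.] 295.7 260.9 ((295.5, 261.5), (23.0, 21.0), 90.0)
scene cap_grip 0.49 [232. 351. 294. 409.] 262.9 378.9 ((261.5192565917969, 379.4038391113281), (59.61930847167969, 58.246490478515625), 11.309932708740234)
scene box_floor 0.83 [332. 209. 402. 257.] 366.3 231.7 ((365.93426513671875, 231.19174194335938), (63.729736328125, 35.37838363647461), 18.924644470214844)
scene box_floor 0.81 [399. 193. 463. 233.] 431.0 210.6 ((430.5635681152344, 209.85372924804688), (61.76268005371094, 32.85503387451172), 23.498565673828125)
scene box_floor 0.72 [348. 167. 399. 199.] 371.9 182.5 ((371.62164306640625, 182.30023193359375), (50.59418869018555, 27.26568603515625), 7.696051120758057)
scene box_floor 0.61 [264. 188. 330. 228.] 298.1 205.7 ((297.3669128417969, 
[... 2218 characters left out ...]
.65 [144. 201. 185. 251.] 162.3 226.2 ((162.5, 226.0), (50.0, 43.0), 90.0)
top box_floor 0.63 [227. 297. 273. 352.] 247.7 324.4 ((247.6561737060547, 324.48358154296875), (51.03383255004883, 42.763736724853516), 83.9909896850586)
top jarmat 0.91 [428. 212. 498. 283.] 460.2 246.3 ((462.11761474609375, 246.4705810546875), (59.872806549072266, 59.00508117675781), 12.528807640075684)
top lamp 0.6 [248. 164. 268. 191.] 259.9 179.0 ((260.0, 179.0), (22.0, 24.0), 90.0)
top dishes 0.92 [329. 138. 360. 171.] 341.9 153.2 ((342.5, 153.0), (29.0, 30.0), 0.0)
top bowl 0.55 [414. 153. 449. 199.] 430.0 176.1 ((430.0340270996094, 176.3683319091797), (37.47665786743164, 39.162837982177734), 67.61986541748047)
```

View pics/topc.png

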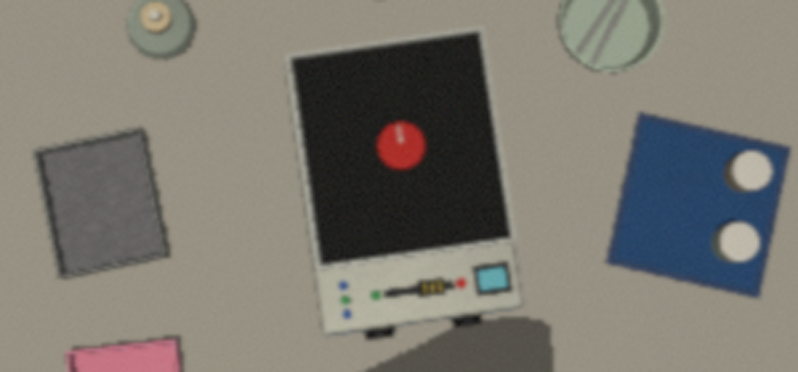

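View pics/scc.png

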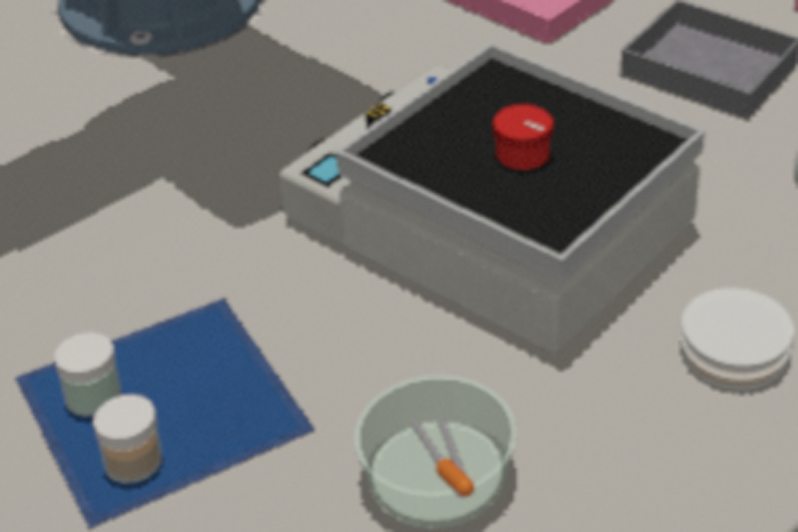

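The crops confirm the grey tray is at top (239,246). The red cap is at (350,225), the lock knob at (362,278) near the red dot, and the two jars are at the right edge of the blue mat.

```bash
cat > meas.py <<'E'
from h import *
c=ctrl.camera("top"); s=ctrl.camera("scene")
hsv=cv2.cvtColor(c["color"],cv2.COLOR_BGR2HSV).astype(int); H,S,V=hsv[...,0],hsv[...,1],hsv[...,2]
def cc(mask,seed_box):
    m=np.zeros_like(mask); l,t,r,b=seed_box; m[t:b,l:r]=mask[t:b,l:r]
    n,lab,st,cen=cv2.connectedComponentsWithStats(m.astype(np.uint8)); i=1+np.argmax(st[1:,4]); return lab==i
def cen(m): ys,xs=np.nonzero(m); return xs.mean(),ys.mean()
red=cc((((H<8)|(H>172))&(S>120)&(V>80)),(330,205,372,245)).astype(np.uint8)
red=cv2.morphologyEx(red,cv2.MORPH_CLOSE,np.ones((5,5)))
cs=cv2.minEnclosingCircle(np.argwhere(red)[:,::-1].astype(np.float32)); print("red",cen(red),cs, "cap",bp(c,cen(red),.1285))
blk=cc((V<55),(300,175,400,272)); blk=cv2.morphologyEx(blk.astype(np.uint8),cv2.MORPH_CLOSE,np.ones((25,25)))
ct=max(cv2.findContours(blk,0,2)[0],key=len); mr=cv2.minAreaRect(ct); print("blk",mr)
bx=cv2.boxPoints(mr); P=np.array([bp(c,p,.1)for p in bx]);print(P.round(4),"center",P.mean(0),[np.linalg.norm(P[i]-P[i-1]).round(4) for i in range(4)],[np.degrees(np.arctan2(*(P[i]-P[i-1])[[1,0]])).round(2) for i in range(4)])
# scene red
hs=cv2.cvtColor(s["color"],cv2.COLOR_BGR2HSV).astype(int)
r2=cc((((hs[...,0]<8)|(hs[...,0]>172))&(hs[...,1]>120)&(hs[...,2]>60)),(275,240,320,285)); ys,xs=np.nonzero(r2);print("scene red",xs.mean(),ys.mean(),xs.min(),xs.max(),ys.min(),ys.max())
# grey box
for r in ctrl.trace("top","box_floor"):
    u,v=cen(r["region"])
    if abs(u-238)<8 and abs(v-246)<8:
        m=r["region"].astype(np.uint8);mr=cv2.minAreaRect(max(cv2.findContours(m,0,2)[0],key=len));bx=cv2.boxPoints(mr)
        P=np.array([bp(c,p,.032)for p in bx]);print("box",P.mean(0),[np.linalg.norm(P[i]-P[i-1]).round(4) for i in range(4)],[np.degrees(np.arctan2(*(P[i]-P[i-1])[[1,0]])).round(2) for i in range(4)])
for nm,b in(("A",(466,222,495,247)),("B",(462,248,492,275))):
    w=cc((S<50)&(V>130),b); u=cen(w); print("jar",nm,w.sum(),u,bp(c,u,.051))
E
python3 meas.py
```

```text
red (np.float64(350.3321167883212), np.float64(224.22627737226279)) ((350.273193359375, 224.1907196044922), 9.308541297912598) cap [0.5794449  0.00331509 0.1285    ]
blk ((350.32000732421875, 225.239990234375), (76.3675308227539, 69.86215209960938), 81.8698959350586)
[[ 0.6748  0.1198  0.1   ]
 [ 0.7064 -0.0823  0.1   ]
 [ 0.4852 -0.1145  0.1   ]
 [ 0.4542  0.0855  0.1   ]] center [0.58015909 0.0021096  0.1       ] [np.float64(0.2233), np.float64(0.2046), np.float64(0.2235), np.float64(0.2024)] [np.float64(8.83), np.float64(-81.12), np.float64(-171.72), np.float64(98.82)]
scene red 295.94594594594594 260.5841995841996 285 308 249 273
box [0.52041072 0.33867662 0.032     ] [np.float64(0.1508), np.float64(0.1297), np.float64(0.151), np.float64(0.1288)] [np.float64(12.79), np.float64(-77.92), np.float64(-167.55), np.float64(102.02)]
jar A 170 (np.float64(482.2705882352941), np.float64(233.54705882352943)) [ 0.56455414 -0.39398613  0.051     ]
jar B 174 (np.float64(477.64942528735634), np.float64(260.4712643678161)) [ 0.48397717 -0.37944534  0.051     ]
```

```bash
cat > ov.py <<'E'
from h import *
import sys
def draw(cx,cy,yw,pref,extra=[]):
    a=np.radians(yw); Rz=np.array([[np.cos(a),-np.sin(a),0],[np.sin(a),np.cos(a),0],[0,0,1]])
    T=lambda p:Rz@np.array(p)+[cx,cy,0]
    for n,(l,t,r,b) in(("top",(290,170,410,305)),("scene",(195,215,385,355))):
        c=ctrl.camera(n); im=c["color"]; f=4
        big=cv2.resize(im[t:b,l:r],None,fx=f,fy=f,interpolation=cv2.INTER_CUBIC)
        def poly(pts,col):
            q=((proj(c,pts)-[l,t]+.5)*f).astype(int); cv2.polylines(big,[q],True,col,1,cv2.LINE_AA)
        poly([T((x,y,.108)) for x,y in((-.119,-.109),(.119,-.109),(.119,.109),(-.119,.109))],(0,255,0))
        poly([T((x,y,.056)) for x,y in((-.191,-.113),(-.118,-.113),(-.118,.113),(-.191,.113))],(255,255,0))
        poly([T((.025*np.cos(k),.025*np.sin(k),.1285)) for k in np.linspace(0,6.28,40)],(255,0,255))
        ky=float(sys.argv[4])
        kx=-.118-.026-.007+0.0
        poly([T((kx+x,ky+y,.0825)) for x,y in((-.007,-.012),(.007,-.012),(.007,.012),(-.007,.012))],(0,255,255))
        cv2.imwrite(f"pics/{pref}_{n}.png",big)
draw(*map(float,sys.argv[1:4]),sys.argv[5])
E
python3 ov.py .5798 .0025 8.6 -0.018 ov1
```

```text
(no output)
```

View pics/ov1_top.png

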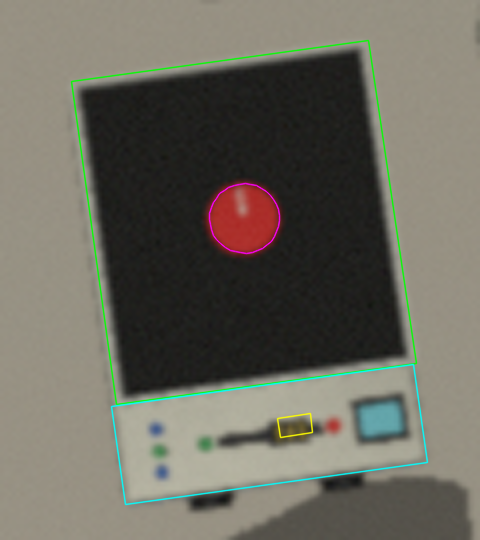

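View pics/ov1_scene.png

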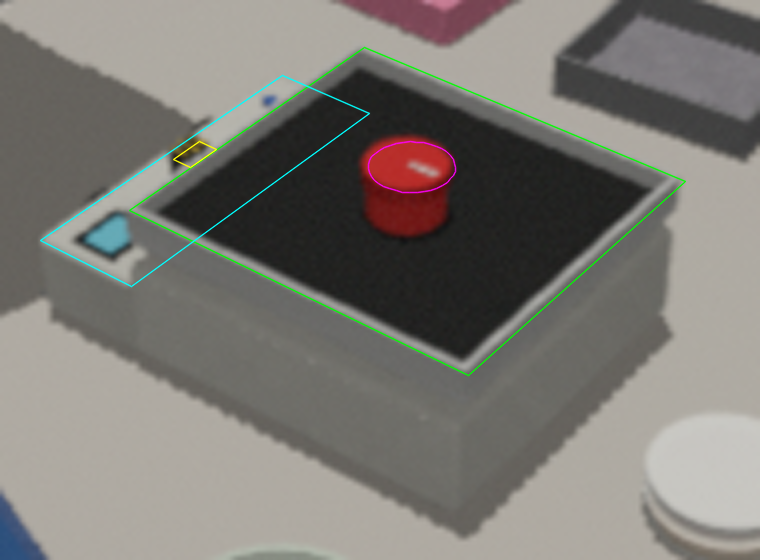

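```bash
python3 - <<'E'
from h import *
print(delta([.4292,-.0385,.25],98.6)); print(ctrl.get_obs()["eef_pos"])
E
```

```text
(array([-42.39, -40.36,   5.39]), np.float64(6.801579114487254), np.float64(-74.59842088551275))
[ 0.15271275 -0.55437805  0.30390224]
```

Emit:
move_arm(
  rows="-3.53 -3.36 0.45 0 0 0 1;-3.53 -3.36 0.45 0 0 0 1;-3.53 -3.36 0.45 0 0 0 1;-3.53 -3.36 0.45 0 0 0 1;-3.53 -3.36 0.45 0 0 0 1;-3.53 -3.36 0.45 0 0 0 1;-3.53 -3.36 0.45 0 0 0 1;-3.53 -3.36 0.45 0 0 0 1;-3.53 -3.36 0.45 0 0 0 1;-3.53 -3.36 0.45 0 0 0 1;-3.53 -3.36 0.45 0 0 0 1;-3.53 -3.36 0.45 0 0 0 1;0 0 0 0 0 6.8 1;0 0 0 0 0 0 1",
)

```text
time_s: 2.75
eef_pos: [0.4292, -0.0373, 0.2498]
eef_rot: [0.0, 0.759, -0.651, -0.0]
wrist_force: [0.3, -0.0, -0.3]
opening: 1.0
```

```bash
cat > chk.py <<'E'
from h import *
import sys
a=list(map(float,sys.argv[1:]))
print(delta(a[:3],a[3])); o=ctrl.get_obs(); print(o["time_s"],o["eef_pos"].round(4),o["wrist_force"].round(1),o["torque"].round(2),round(o["opening"],3),o["q"].round(2))
E
python3 chk.py .4292 -.0385 .25 98.6
python3 - <<'E'
from h import *
for n in("scene","top"):
    c=ctrl.camera(n); o=ctrl.get_obs(); p=proj(c,[o["eef_pos"]])[0]; print(n,p)
    u,v=int(p[0]),int(p[1]); l,t=max(u-100,0),max(v-75,0)
    cv2.imwrite(f"pics/{n}1.png",cv2.resize(c["color"][t:t+150,l:l+200],None,fx=4,fy=4))
E
```

```text
(array([ 0.12,  0.02, -0.02]), np.float64(0.1728078953111094), np.float64(-81.22719210468891))
2.75 [ 0.4292 -0.0373  0.2498] [ 0.3 -0.  -0.3] [-0.03 -0.02 -0.02] 1.0 [-0.36 -0.09  2.01 -0.    1.23  1.05]
scene [238.54599171 192.29437562]
top [367.95452718 275.99953655]
```

View pics/scene1.png

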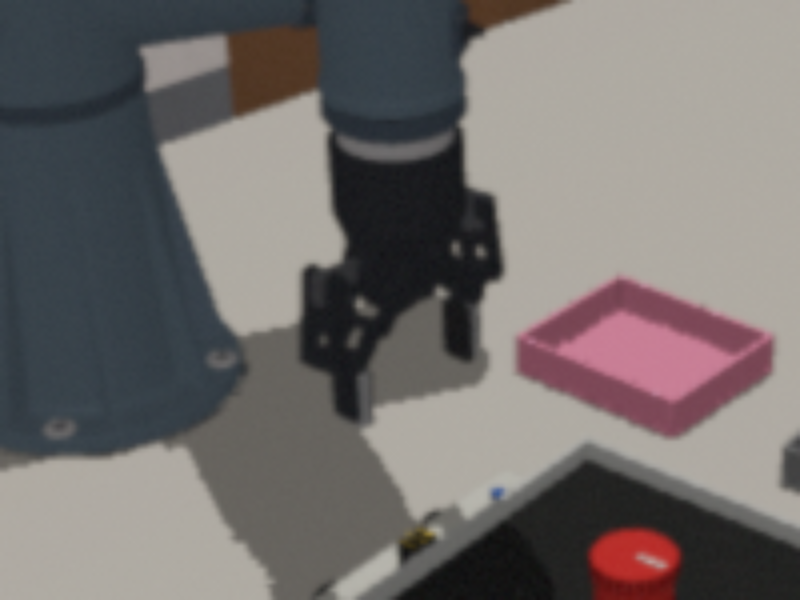

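Emit:
move_arm(
  rows="0.12 0 3 0 0 0.2 1;0 0 3 0 0 0 1;0 0 3 0 0 0 1;0 0 2.6 0 0 0 1;0 0 0 0 0 0 1",
)

```text
time_s: 3.35
eef_pos: [0.4266, -0.0407, 0.1312]
eef_rot: [0.001, 0.757, -0.654, -0.003]
wrist_force: [-0.7, -0.3, -0.1]
opening: 0.999
```

Emit:
move_arm(
  rows="0 0 0 0 0 0 0.6;0 0 0 0 0 0 0.4;0 0 0 0 0 0 0.2;0 0 0 0 0 0 0.1;0 0 0 0 0 0 0.1;0 0 0 0 0 0 0.1",
)

```text
time_s: 3.95
eef_pos: [0.4298, -0.0401, 0.1352]
eef_rot: [-0.0, 0.757, -0.653, 0.001]
wrist_force: [-2.4, 2.2, 7.6]
opening: 0.264
```

```bash
python3 ov.py .5798 .0025 8.6 -0.018 ov2; python3 chk.py .4292 -.0385 .134 98.6
```

```text
(array([-0.16,  0.04,  0.12]), np.float64(-0.16587275284666703), np.float64(-81.56587275284669))
4.05 [ 0.4298 -0.0401  0.1352] [-1.3  2.2  7.8] [0.29 0.37 0.03] 0.266 [-0.37  0.1   2.09  0.    0.95  1.05]
```

View pics/ov2_scene.png

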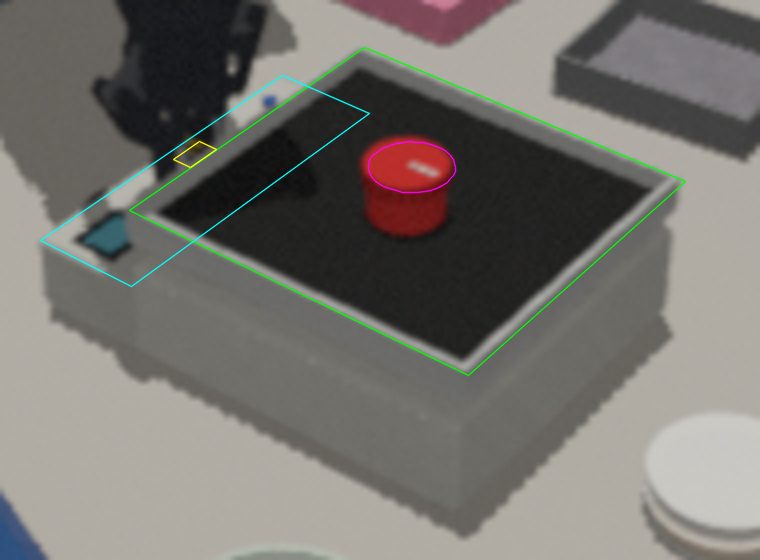

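Emit:
move_arm(
  rows="0 0 -0.2 0 0 0 0.1;-0.4 0 0 0 0 0 0.1;-0.4 0 0 0 0 0 0.1;-0.4 0 0 0 0 0 0.1;-0.4 0 0 0 0 0 0.1;-0.4 0 0 0 0 0 0.1;-0.4 0 0 0 0 0 0.1;-0.4 0 0 0 0 0 0.1;-0.2 0 0 0 0 0 0.1;-0.1 0 0 0 0 0 0.1;0 0 0 0 0 0 0.1",
)

```text
time_s: 5.15
eef_pos: [0.4248, -0.0092, 0.1354]
eef_rot: [-0.0, 0.757, -0.653, 0.001]
wrist_force: [6.5, -0.2, -13.6]
opening: 0.268
```

```bash
python3 chk.py .4292 -.0385 .134 98.6
```

```text
(array([ 2.97, -0.  ,  0.14]), np.float64(-0.1820863580794594), np.float64(-81.58208635807948))
5.15 [ 0.4248 -0.0092  0.1354] [  6.5  -0.2 -13.6] [-0.01 -1.11 -0.  ] 0.268 [-0.3   0.09  2.1   0.    0.95  1.12]
```

Emit:
move_arm(
  rows="-0.1 0 0.1 0 0 0 0.1;-0.1 0 0 0 0 0 0.1;-0.1 0 0 0 0 0 0.1;0 0 0 0 0 0 0.1",
)

```text
time_s: 5.55
eef_pos: [0.4245, -0.0065, 0.1353]
eef_rot: [-0.0, 0.757, -0.653, 0.001]
wrist_force: [1.4, -2.6, -0.6]
opening: 0.268
```

Emit:
move_arm(
  rows="-0.1 0 0 0 0 0 0.1;-0.1 0 0 0 0 0 0.1;0 0 0 0 0 0 0.1",
)

```text
time_s: 5.85
eef_pos: [0.4242, -0.0045, 0.1352]
eef_rot: [-0.0, 0.757, -0.653, 0.0]
wrist_force: [1.5, -1.0, 2.3]
opening: 0.262
```

Emit:
move_arm(
  rows="-0.1 0 0 0 0 0 0.1;-0.05 0 0 0 0 0 0.1;0 0 0 0 0 0 0.1",
)

```text
time_s: 6.15
eef_pos: [0.4242, -0.0041, 0.1352]
eef_rot: [0.001, 0.757, -0.653, 0.001]
wrist_force: [1.9, -8.0, 0.6]
opening: 0.262
```

Emit:
move_arm(
  rows="-0.1 0 0 0 0 0 0.1;-0.05 0 0 0 0 0 0.1;0 0 0 0 0 0 0.1",
)

```text
time_s: 6.45
eef_pos: [0.4242, -0.0038, 0.1353]
eef_rot: [0.001, 0.757, -0.653, 0.002]
wrist_force: [1.5, -14.8, -1.0]
opening: 0.26
```

Emit:
move_arm(
  rows="0.15 0 0 0 0 0 0.1;0 0 0 0 0 0 0.5;0 0 0 0 0 0 1;0 0 0 0 0 0 1;0 0 0 0 0 0 1;0 0 -3 0 0 0 1;0 0 -4 0 0 0 1;0 0 -4 0 0 8.5 1;0 0 -1 0 0 8.5 1;0 0 0 0 0 8.5 1;0 0 0 0 0 8.5 1;0 0 0 0 0 8.5 1;0 0 0 0 0 8.5 1;0 0 0 0 0 8.5 1;0 0 0 0 0 8.5 1;0 0 0 0 0 8.5 1;0 0 0 0 0 8.5 1;0 0 0 0 0 8.5 1;0 0 0 0 0 8.5 1",
)

```text
time_s: 8.35
eef_pos: [0.4234, -0.0027, 0.2547]
eef_rot: [-0.0, 0.034, 0.999, 0.0]
wrist_force: [-0.6, 0.1, -0.9]
opening: 0.998
```

```bash
python3 chk.py .5796 .0015 .25 90; python3 ov.py .5798 .0025 8.6 0.018 ov3
```

```text
(array([-15.56,   1.49,   0.46]), np.float64(86.06631964637043), np.float64(176.06631964637043))
8.35 [ 0.4234 -0.0027  0.2547] [-0.6  0.1 -0.9] [-0.02  0.01  0.01] 0.998 [-0.29 -0.12  2.02  0.    1.24  2.92]
```

View pics/ov3_scene.png

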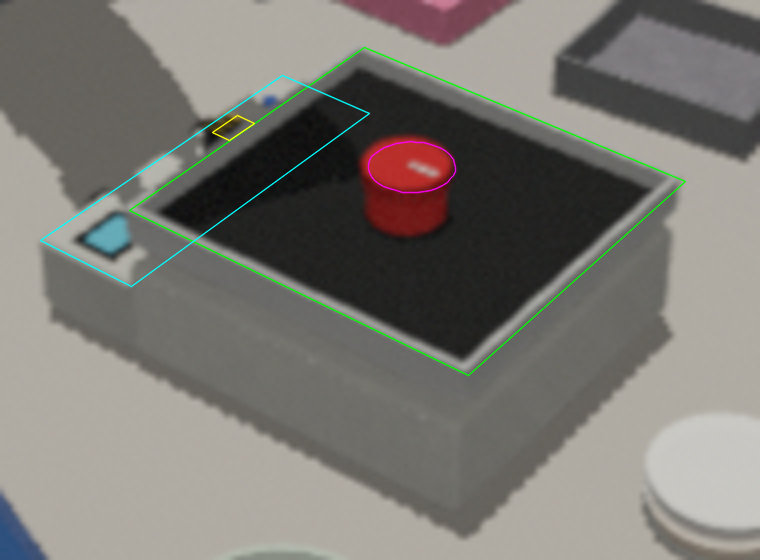

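Emit:
move_arm(
  rows="-4 0.4 0 0 0 0 1;-4 0.4 0 0 0 0 1;-4 0.4 0 0 0 0 1;-3.56 0.29 0 0 0 0 1;0 0 0 0 0 0 1;0 0 0 0 0 0 1",
)

```text
time_s: 9.05
eef_pos: [0.5798, 0.0023, 0.2539]
eef_rot: [-0.001, 0.03, 1.0, 0.0]
wrist_force: [-0.6, 0.5, -0.1]
opening: 1.001
```

```bash
python3 chk.py .5796 .0015 .172 176; python3 ov.py .5796 .0015 8.6 0.018 ov4
```

```text
(array([-0.01, -0.09,  8.19]), np.float64(0.60274671990814), np.float64(176.60274671990814))
9.05 [0.5798 0.0023 0.2539] [-0.6  0.5 -0.1] [-0.01  0.03  0.03] 1.001 [-0.2   0.24  1.64  0.    1.26  3.  ]
```

View pics/ov4_scene.png

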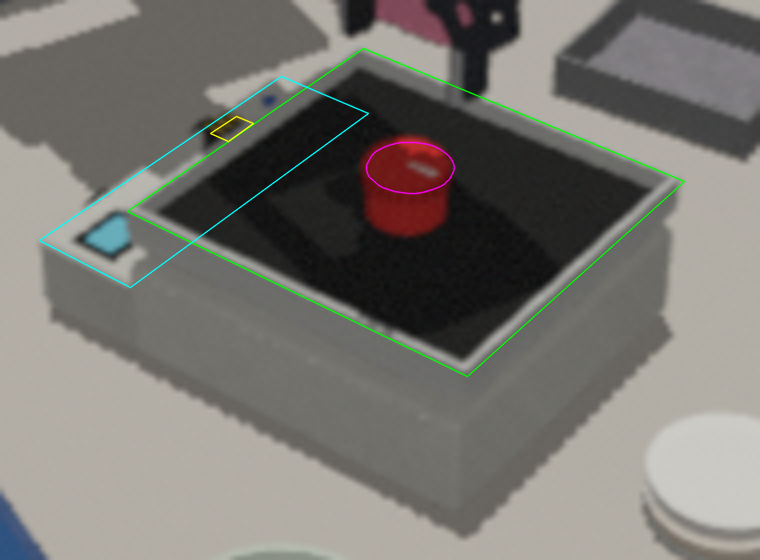

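View pics/ov4_top.png

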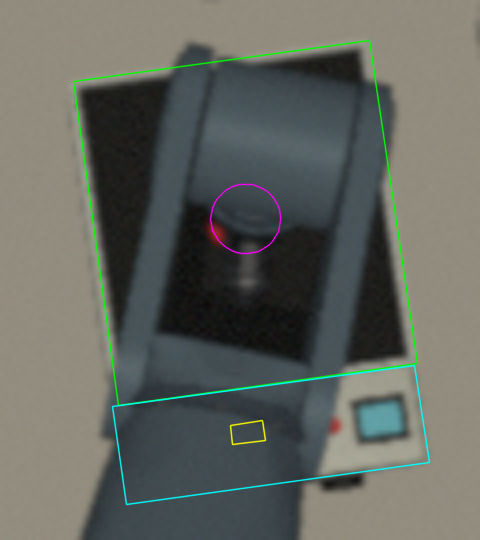

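Emit:
move_arm(
  rows="0 -0.05 3 0 0 0 1;0 0 3 0 0 0 1;0 0 2.2 0 0 0 1;0 0 0 0 0 0 1;0 0 0 0 0 0 0.8;0 0 0 0 0 0 0.7;0 0 0 0 0 0 0.6;0 0 0 0 0 0 0.5;0 0 0 0 0 0 0.4;0 0 0 0 0 0 0.4",
)

```text
time_s: 10.15
eef_pos: [0.5785, 0.0017, 0.1748]
eef_rot: [-0.002, 0.031, 1.0, -0.0]
wrist_force: [-12.4, 0.7, 12.1]
opening: 0.565
```

```bash
python3 chk.py .5796 .0015 .172 176
```

```text
(array([-0.12, -0.02,  0.28]), np.float64(0.4430711447634508), np.float64(176.44307114476345))
10.15 [0.5785 0.0017 0.1748] [-12.4   0.7  12.1] [ 0.02  1.94 -0.09] 0.565 [-0.2   0.34  1.7  -0.    1.11  3.  ]
```

Emit:
move_arm(
  rows="0.12 0 -0.2 0 0 0 0.4;0 0 0 0 0 0 0.4",
)

```text
time_s: 10.35
eef_pos: [0.5781, 0.0018, 0.1756]
eef_rot: [-0.0, 0.031, 1.0, -0.0]
wrist_force: [-5.2, 1.4, 0.3]
opening: 0.561
```

Emit:
move_arm(
  rows="0.05 0 0 0 0 0 0.4;0 0 -0.019 0 0 -8.5 0.4;0 0 -0.019 0 0 -8.5 0.4;0 0 -0.019 0 0 -8.5 0.4;0 0 -0.019 0 0 -8.5 0.4;0 0 0 0 0 0 0.4",
)

```text
time_s: 10.95
eef_pos: [0.5778, 0.0017, 0.1754]
eef_rot: [-0.0, -0.263, 0.965, 0.0]
wrist_force: [-4.7, -0.1, -1.5]
opening: 0.562
```

Emit:
move_arm(
  rows="0 0 -0.019 0 0 -8.5 0.4;0 0 -0.019 0 0 -8.5 0.4;0 0 -0.019 0 0 -8.5 0.4;0 0 -0.019 0 0 -8.5 0.4;0 0 -0.019 0 0 -8.5 0.4;0 0 -0.019 0 0 -8.5 0.4;0 0 -0.019 0 0 -8.5 0.4;0 0 -0.019 0 0 -8.5 0.4;0 0 -0.019 0 0 -8.5 0.4;0 0 -0.019 0 0 -8.5 0.4;0 0 -0.019 0 0 -8.5 0.4;0 0 -0.019 0 0 -8.5 0.4;0 0 0 0 0 0 0.4",
)

```text
time_s: 12.25
eef_pos: [0.578, 0.0013, 0.1778]
eef_rot: [0.0, 0.914, -0.405, -0.0]
wrist_force: [-2.9, -2.3, -2.6]
opening: 0.564
```

```bash
python3 chk.py .5777 .0015 .18 0;python3 - <<'E'
from h import *
c=ctrl.camera("scene");cv2.imwrite("pics/s5.png",cv2.resize(c["color"][150:300,220:380],None,fx=4,fy=4,interpolation=cv2.INTER_CUBIC))
E
```

```text
(array([-0.03,  0.01, -0.22]), np.float64(-47.7342377580822), np.float64(-47.73423775808221))
12.25 [0.578  0.0013 0.1778] [-2.9 -2.3 -2.6] [-0.44  0.59 -0.03] 0.564 [-0.2   0.33  1.7  -0.    1.11  0.63]
```

View pics/s5.png

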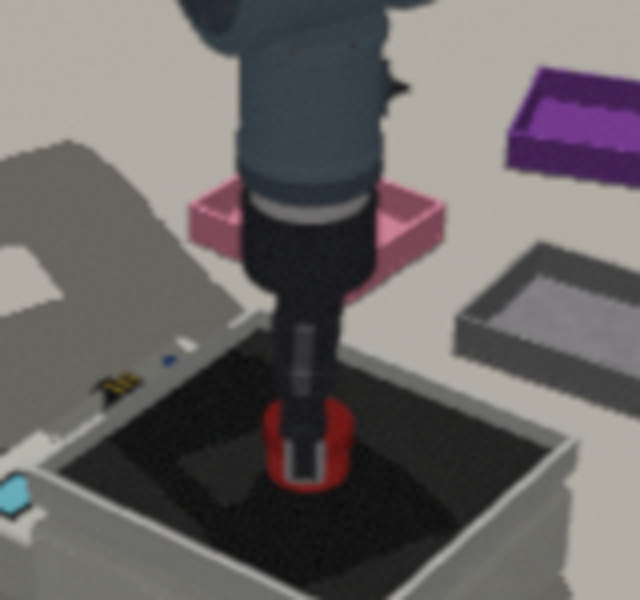

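The cap at crop (310,445) is gripped centrally and rising. I'll continue turning.

Emit:
move_arm(
  rows="0 0 -0.019 0 0 -8.5 0.4;0 0 -0.019 0 0 -8.5 0.4;0 0 -0.019 0 0 -8.5 0.4;0 0 -0.019 0 0 -8.5 0.4;0 0 -0.019 0 0 -8.5 0.4;0 0 -0.019 0 0 -8.5 0.4;0 0 -0.019 0 0 -8.5 0.4;0 0 -0.019 0 0 -8.5 0.4;0 0 -0.019 0 0 -8.5 0.4;0 0 -0.019 0 0 -8.5 0.4;0 0 -0.019 0 0 -8.5 0.4;0 0 -0.019 0 0 -8.5 0.4;0 0 0 0 0 0 0.4",
)

```text
time_s: 13.6
eef_pos: [0.5784, 0.0016, 0.1802]
eef_rot: [0.0, 0.89, 0.455, 0.0]
wrist_force: [-2.9, -1.7, -3.6]
opening: 0.562
```

Emit:
move_arm(
  rows="0 0 -0.019 0 0 -8.5 0.4;0 0 -0.019 0 0 -8.5 0.4;0 0 -0.019 0 0 -8.5 0.4;0 0 -0.019 0 0 -8.5 0.4;0 0 -0.019 0 0 -8.5 0.4;0 0 -0.019 0 0 -8.5 0.4;0 0 -0.019 0 0 -8.5 0.4;0 0 -0.019 0 0 -8.5 0.4;0 0 -0.019 0 0 -8.5 0.4;0 0 -0.019 0 0 -8.5 0.4;0 0 -0.019 0 0 -8.5 0.4;0 0 -0.019 0 0 -8.5 0.4;0 0 0 0 0 0 0.4",
)

```text
time_s: 14.9
eef_pos: [0.5783, 0.0019, 0.1825]
eef_rot: [0.0, 0.207, 0.978, 0.0]
wrist_force: [-2.0, 0.5, -2.8]
opening: 0.561
```

```bash
python3 chk.py .5777 .0015 .18 0
```

```text
(array([ 0.03, -0.06,  0.25]), np.float64(-23.918829636951074), np.float64(156.08117036304893))
14.9 [0.5783 0.0019 0.1825] [-2.   0.5 -2.8] [-0.02  0.38 -0.01] 0.561 [-0.2   0.32  1.7   0.    1.12 -2.93]
```

Emit:
move_arm(
  rows="0 0 0 0 0 0 0.7;0 0 0 0 0 0 0.8;0 0 0 0 0 0 0.8;0 0 0 0 0 8.5 0.8;0 0 0 0 0 8.5 0.8;0 0 0 0 0 8.5 0.8;0 0 0 0 0 8.5 0.8;0 0 0 0 0 8.5 0.8;0 0 0 0 0 8.5 0.8;0 0 0 0 0 8.5 0.8;0 0 0 0 0 8.5 0.8;0 0 0 0 0 8.5 0.8;0 0 0 0 0 8.5 0.8;0 0 0 0 0 8.5 0.8;0 0 0 0 0 8.5 0.8;0 0 0 0 0 8.5 0.8",
)

```text
time_s: 16.5
eef_pos: [0.5786, 0.0016, 0.1829]
eef_rot: [0.0, 0.923, 0.386, 0.001]
wrist_force: [0.0, -1.1, 0.6]
opening: 0.798
```

```bash
python3 chk.py .5779 .0017 .1825 0
```

```text
(array([-0.04, -0.06,  0.04]), np.float64(45.404649662634945), np.float64(45.404649662634945))
16.5 [0.5786 0.0016 0.1829] [ 0.  -1.1  0.6] [ 0.01 -0.03 -0.02] 0.798 [-0.2   0.32  1.69  0.    1.12 -0.99]
```

Emit:
move_arm(
  rows="-0.04 -0.04 0 0 0 0 0.7;0 0 0 0 0 0 0.5;0 0 0 0 0 0 0.4;0 0 0 0 0 0 0.4;0 0 -0.019 0 0 -8.5 0.4;0 0 -0.019 0 0 -8.5 0.4;0 0 -0.019 0 0 -8.5 0.4;0 0 -0.019 0 0 -8.5 0.4;0 0 -0.019 0 0 -8.5 0.4;0 0 -0.019 0 0 -8.5 0.4;0 0 -0.019 0 0 -8.5 0.4;0 0 -0.019 0 0 -8.5 0.4;0 0 0 0 0 0 0.4",
)

```text
time_s: 17.8
eef_pos: [0.5778, 0.0016, 0.1847]
eef_rot: [0.0, 0.543, 0.84, 0.0]
wrist_force: [-2.3, -0.2, 5.3]
opening: 0.566
```

Emit:
move_arm(
  rows="0 0 -0.019 0 0 -8.5 0.4;0 0 -0.019 0 0 -8.5 0.4;0 0 -0.019 0 0 -8.5 0.4;0 0 0 0 0 0 0.4",
)

```text
time_s: 18.2
eef_pos: [0.5778, 0.0016, 0.1852]
eef_rot: [0.0, 0.344, 0.939, -0.0]
wrist_force: [-1.9, 0.0, 5.1]
opening: 0.558
```

Emit:
move_arm(
  rows="0 0 -0.1 0 0 -4 0.4;0 0 -0.1 0 0 0 0.4;0 0 0 0 0 0 0.4",
)

```text
time_s: 18.5
eef_pos: [0.5773, 0.0018, 0.1861]
eef_rot: [-0.0, 0.315, 0.949, -0.0]
wrist_force: [-0.0, -0.5, -2.5]
opening: 0.563
```

Emit:
move_arm(
  rows="0 0 -0.1 0 0 -4 0.4;0 0 -0.1 0 0 0 0.4;0 0 0 0 0 0 0.4",
)

```text
time_s: 18.8
eef_pos: [0.5774, 0.0017, 0.1883]
eef_rot: [-0.0, 0.282, 0.959, -0.0]
wrist_force: [-0.7, 0.3, -2.5]
opening: 0.564
```

Emit:
move_arm(
  rows="0 0 -3 0 0 0 0.4;0 0 -4 0 0 0 0.4;0 0 -3 0 0 0 0.4;0 0 0 0 0 0 0.4",
)

```text
time_s: 19.2
eef_pos: [0.58, 0.0013, 0.294]
eef_rot: [0.005, 0.281, 0.96, 0.0]
wrist_force: [0.3, 0.8, -1.9]
opening: 0.56
```

```bash
python3 chk.py .5200 .338 .28 12.3; python3 - <<'E'
from h import *
c=ctrl.camera("scene");cv2.imwrite("pics/s6.png",cv2.resize(c["color"][100:300,200:400],None,fx=3,fy=3,interpolation=cv2.INTER_CUBIC))
# box refine from scene: overlay
for n,(l,t,r,b) in(("top",(200,205,280,285)),("scene",(320,200,415,265))):
    c=ctrl.camera(n); big=cv2.resize(c["color"][t:b,l:r],None,fx=6,fy=6,interpolation=cv2.INTER_CUBIC)
    a=np.radians(12.3); Rz=np.array([[np.cos(a),-np.sin(a)],[np.sin(a),np.cos(a)]])
    for z,hx,hy,col in((.032,.075,.0625,(0,255,0)),(.004,.071,.0585,(0,255,255)),(0,.075,.0625,(255,0,255))):
        P=[np.r_[Rz@[x,y]+[.5204,.3387],z] for x,y in((-hx,-hy),(hx,-hy),(hx,hy),(-hx,hy))]
        cv2.polylines(big,[((proj(c,P)-[l,t]+.5)*6).astype(int)],True,col,1)
    cv2.imwrite(f"pics/box_{n}.png",big)
E
```

```text
(array([23.25, 25.09,  1.29]), np.float64(-44.9932162364168), np.float64(147.3067837635832))
19.2 [0.58   0.0013 0.294 ] [ 0.3  0.8 -1.9] [-0.02 -0.04  0.02] 0.56 [-0.2   0.2   1.61  0.    1.33 -2.77]
```

View pics/s6.png

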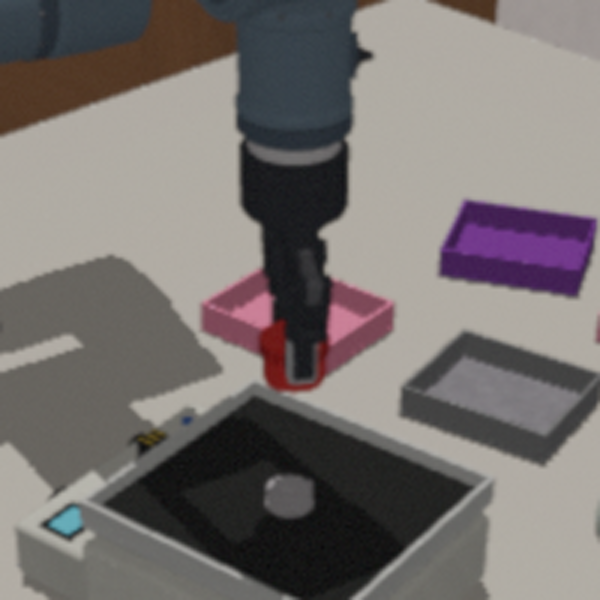

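View pics/box_top.png

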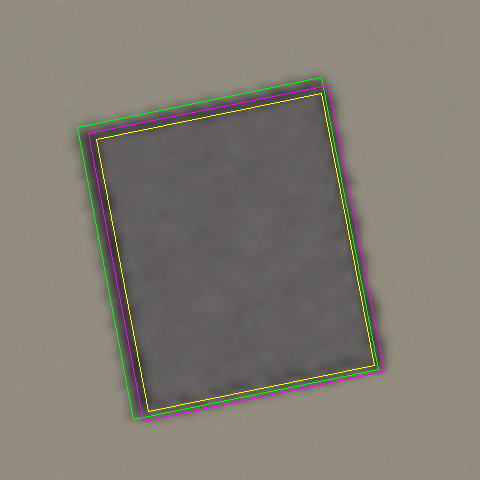

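View pics/box_scene.png

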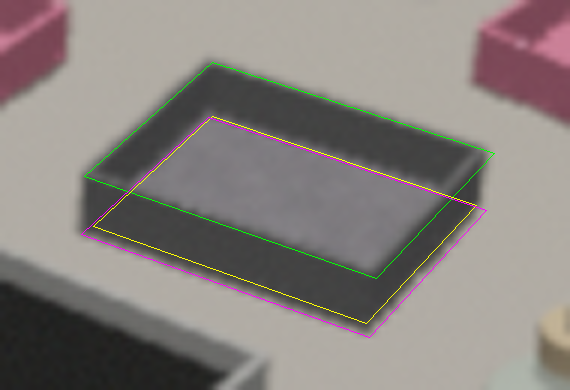

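Emit:
move_arm(
  rows="2.91 3.14 0 0 0 0 0.4;2.91 3.14 0 0 0 0 0.4;2.91 3.14 0 0 0 0 0.4;2.91 3.14 0 0 0 0 0.4;2.91 3.14 0 0 0 0 0.4;2.91 3.14 0 0 0 0 0.4;2.91 3.14 0 0 0 0 0.4;2.91 3.14 0 0 0 0 0.4;0 0 0 0 0 8.5 0.4;0 0 0 0 0 8.5 0.4;0 0 0 0 0 8.5 0.4;0 0 0 0 0 8.5 0.4;0 0 0 0 0 8.5 0.4;0 0 0 0 0 8.5 0.4;0 0 0 0 0 8.5 0.4;0 0 0 0 0 8.5 0.4;0 0 0 0 0 8.5 0.4;0 0 0 0 0 8.5 0.4",
)

```text
time_s: 21.15
eef_pos: [0.5157, 0.3383, 0.2855]
eef_rot: [-0.0, 0.857, 0.515, -0.002]
wrist_force: [-0.3, 1.0, -2.4]
opening: 0.562
```

Emit:
move_arm(
  rows="0 0 0 0 0 8.5 0.4;0 0 0 0 0 8.5 0.4;0 0 0 0 0 8.5 0.4;0 0 0 0 0 8.5 0.4;0 0 0 0 0 8.5 0.4;0 0 0 0 0 7.5 0.4;0 0 0 0 0 0 0.4;0 0 0 0 0 0 0.4",
)

```text
time_s: 21.95
eef_pos: [0.5162, 0.3385, 0.2867]
eef_rot: [0.0, 0.994, 0.11, -0.002]
wrist_force: [-0.3, -0.1, -1.8]
opening: 0.559
```

```bash
python3 chk.py .5195 .3375 .15 12.3; python3 ov.py .578 .0015 8.6 0.018 ov5
```

```text
(array([ 0.35,  0.16, 13.67]), np.float64(0.2812148188009189), np.float64(12.581214818800914))
21.95 [0.5162 0.3385 0.2867] [-0.3 -0.1 -1.8] [ 0.05  0.   -0.01] 0.559 [0.39 0.29 1.51 0.   1.34 0.17]
```

View pics/ov5_top.png

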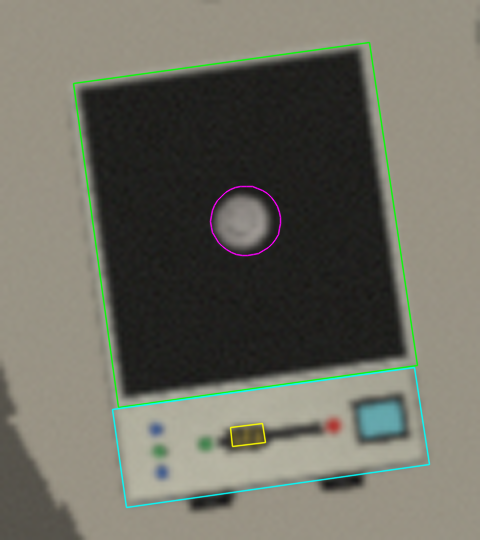

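Lock is at the green end (top crop 248,435) and the stud is bare. Lowering the cap into the box.

Emit:
move_arm(
  rows="0.35 0.16 3 0 0 0 0.4;0 0 4 0 0 0 0.4;0 0 4 0 0 0 0.4;0 0 4 0 0 0 0.4;0 0 2 0 0 0 0.4;0 0 1.5 0 0 0 0.4;0 0 0.8 0 0 0 0.4;0 0 0.3 0 0 0 0.4;0 0 0 0 0 0 0.4;0 0 0 0 0 0 0.4",
)

```text
time_s: 23.05
eef_pos: [0.5215, 0.3384, 0.0941]
eef_rot: [-0.0, 0.994, 0.108, 0.001]
wrist_force: [-0.3, -0.3, -1.9]
opening: 0.561
```

```bash
python3 chk.py .5195 .3375 .0853 12.3; python3 - <<'E'
from h import *
c=ctrl.camera("scene");cv2.imwrite("pics/s7.png",cv2.resize(c["color"][150:300,280:440],None,fx=4,fy=4,interpolation=cv2.INTER_CUBIC))
E
```

```text
(array([-0.21,  0.04,  0.87]), np.float64(0.11444899923304774), np.float64(12.414448999233052))
23.05 [0.5215 0.3384 0.0941] [-0.3 -0.3 -1.9] [ 0.    0.04 -0.02] 0.561 [0.38 0.53 1.61 0.   1.   0.17]
```

View pics/s7.png

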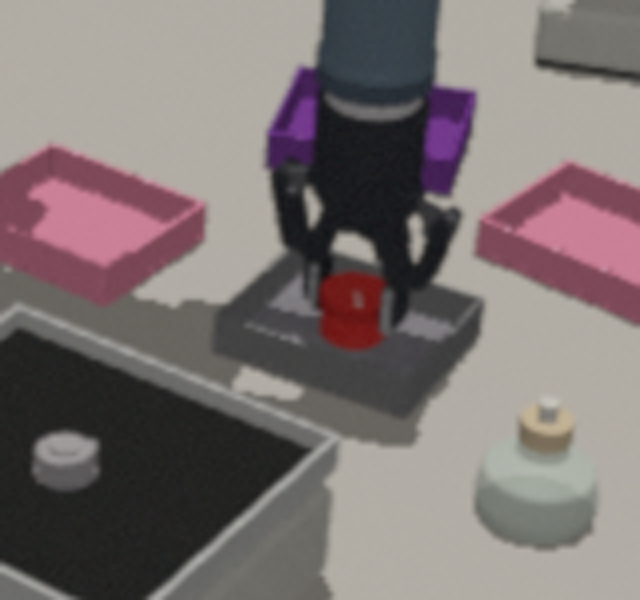

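Emit:
move_arm(
  rows="-0.1 0 0.4 0 0 0 0.4;0 0 0.3 0 0 0 0.4;0 0 0.1 0 0 0 0.4;0 0 0 0 0 0 0.4",
)

```text
time_s: 23.5
eef_pos: [0.5198, 0.3378, 0.0862]
eef_rot: [0.0, 0.994, 0.108, 0.0]
wrist_force: [-5.1, -2.7, 9.1]
opening: 0.563
```

Emit:
move_arm(
  rows="0 0 0 0 0 0 0.65;0 0 0 0 0 0 0.8;0 0 0 0 0 0 0.8;0 0 0 0 0 0 0.8;0 0 -2 0 0 0 0.8;0 0 -4 0 0 0 0.8;0 0 -4 0 0 0 0.9;0 0 -4 0 0 0 1;0 0 -4 0 0 0 1;0 0 0 0 0 0 1",
)

```text
time_s: 24.5
eef_pos: [0.5224, 0.339, 0.272]
eef_rot: [-0.002, 0.994, 0.108, 0.006]
wrist_force: [-0.1, 0.4, 0.5]
opening: 1.0
```

```bash
python3 - <<'E'
from h import *
c=ctrl.camera("scene");cv2.imwrite("pics/s8.png",cv2.resize(c["color"][100:300,240:440],None,fx=3,fy=3,interpolation=cv2.INTER_CUBIC))
c=ctrl.camera("top");cv2.imwrite("pics/t8.png",cv2.resize(c["color"][120:300,200:510],None,fx=2.5,fy=2.5,interpolation=cv2.INTER_CUBIC))
E
python3 meas.py | grep jar; python3 chk.py .56455 -.39399 .25 0
```

```text
(array([-11.24,  72.41,   1.36]), np.float64(12.401007211406679), np.float64(12.40100721140668))
24.7 [0.5189 0.3374 0.263 ] [ 0.   0.  -0.3] [-0.03  0.04  0.  ] 1.0 [ 0.39  0.31  1.53 -0.    1.3   0.17]Traceback (most recent call last):
  File "meas.py", line 8, in <module>
    red=cc((((H<8)|(H>172))&(S>120)&(V>80)),(330,205,372,245)).astype(np.uint8)
        ~~^^^^^^^^^^^^^^^^^^^^^^^^^^^^^^^^^^^^^^^^^^^^^^^^^^^^
  File "meas.py", line 6, in cc
    n,lab,st,cen=cv2.connectedComponentsWithStats(m.astype(np.uint8)); i=1+np.argmax(st[1:,4]); return lab==i
                                                                           ~~~~~~~~~^^^^^^^^^^
    return _wrapfunc(a, 'argmax', axis=axis, out=out, **kwds)
    return bound(*args, **kwds)
ValueError: attempt to get argmax of an empty sequence
```

View pics/s8.png

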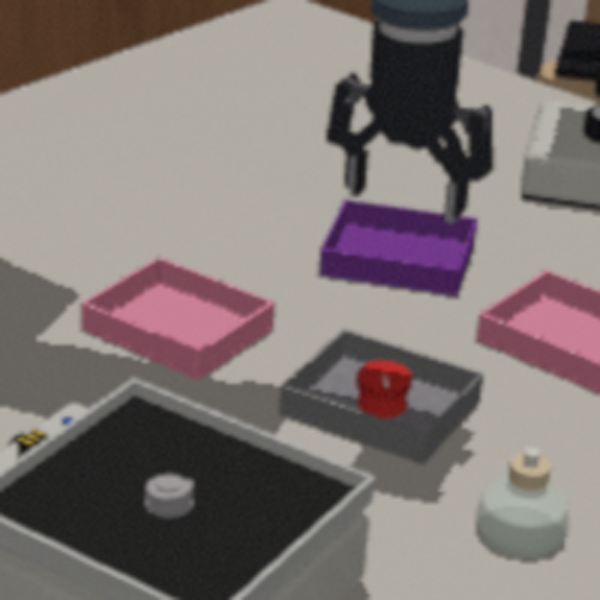

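View pics/t8.png

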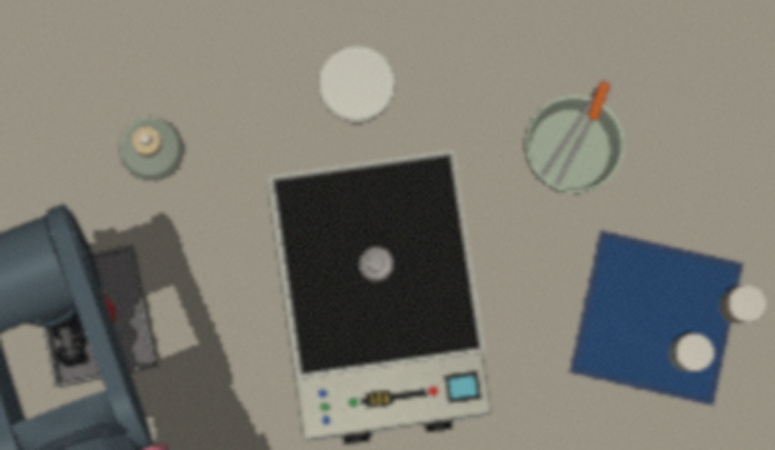

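The cap sits upright in the grey box (scene crop 384,388). Jar A has been knocked to about top (498,241), so I'll re-measure the jars.

```bash
cat > jars.py <<'E'
from h import *
c=ctrl.camera("top"); s=ctrl.camera("scene")
hsv=cv2.cvtColor(c["color"],cv2.COLOR_BGR2HSV).astype(int); S,V=hsv[...,1],hsv[...,2]
m=np.zeros(S.shape,np.uint8); m[200:300,425:530]=((S<45)&(V>170))[200:300,425:530]
n,lab,st,cn=cv2.connectedComponentsWithStats(m)
for i in range(1,n):
    if st[i,4]>60: print(st[i],cn[i],bp(c,cn[i],.051).round(4))
cv2.imwrite("pics/sj.png",cv2.resize(s["color"][300:430,80:260],None,fx=4,fy=4,interpolation=cv2.INTER_CUBIC))
cv2.imwrite("pics/tj.png",cv2.resize(c["color"][140:300,400:530],None,fx=4,fy=3.7,interpolation=cv2.INTER_CUBIC))
E
python3 jars.py
```

```text
[493 234  13  14 148] [499.         240.85810811] [ 0.5433 -0.4436  0.051 ]
[472 254  13  14 140] [477.6        260.56428571] [ 0.4837 -0.3793  0.051 ]
```

View pics/sj.png

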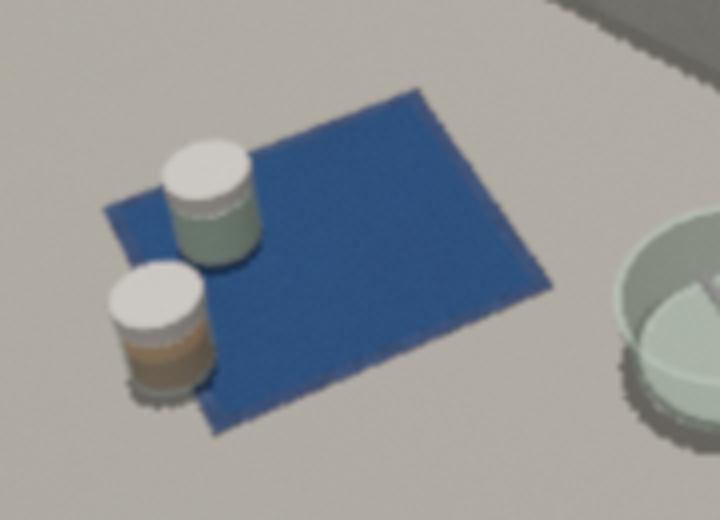

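```bash
python3 chk.py .483 -.3797 .2 43
```

```text
(array([-18.86,  69.26,   6.35]), np.float64(-30.605448705299438), np.float64(12.394551294700554))
24.8 [0.5187 0.3373 0.2624] [ 0.   0.5 -0.3] [ 0.06 -0.01  0.05] 0.996 [ 0.39  0.32  1.53 -0.    1.3   0.17]
```

Emit:
move_arm(
  rows="-1.18 4.33 0 0 0 0 1;-1.18 4.33 0 0 0 0 1;-1.18 4.33 0 0 0 0 1;-1.18 4.33 0 0 0 0 1;-1.18 4.33 0 0 0 0 1;-1.18 4.33 0 0 0 0 1;-1.18 4.33 0 0 0 0 1;-1.18 4.33 0 0 0 0 1;-1.18 4.33 0 0 0 0 1;-1.18 4.33 0 0 0 0 1;-1.18 4.33 0 0 0 0 1;-1.18 4.33 0 0 0 0 1;-1.18 4.33 0 0 0 0 1;-1.18 4.33 0 0 0 0 1;-1.18 4.33 0 0 0 0 1;-1.18 4.33 0 0 0 0 1;0 0 2 0 0 -8 1;0 0 2 0 0 -8 1;0 0 2 0 0 -8 1;0 0 0 0 0 -6.6 1",
)

```text
time_s: 26.8
eef_pos: [0.482, -0.3777, 0.1992]
eef_rot: [-0.004, 0.93, 0.369, -0.001]
wrist_force: [-0.1, 0.0, 0.2]
opening: 1.002
```

```bash
python3 chk.py .483 -.3797 .088 43; python3 ov.py .578 .0015 8.6 0.018 ov6;python3 - <<'E'
from h import *
c=ctrl.camera("top");cv2.imwrite("pics/t9.png",cv2.resize(c["color"][120:300,200:510],None,fx=2.5,fy=2.5,interpolation=cv2.INTER_CUBIC))
c=ctrl.camera("scene");cv2.imwrite("pics/s9.png",cv2.resize(c["color"][260:430,80:260],None,fx=4,fy=4,interpolation=cv2.INTER_CUBIC)[:600])
E
```

```text
(array([-0.07,  0.31, 11.12]), np.float64(0.27712544881752876), np.float64(43.27712544881753))
26.8 [ 0.482  -0.3777  0.1992] [-0.1  0.   0.2] [-0.02 -0.06  0.06] 1.002 [-0.86  0.37  1.59  0.    1.19 -1.61]
```

View pics/s9.png

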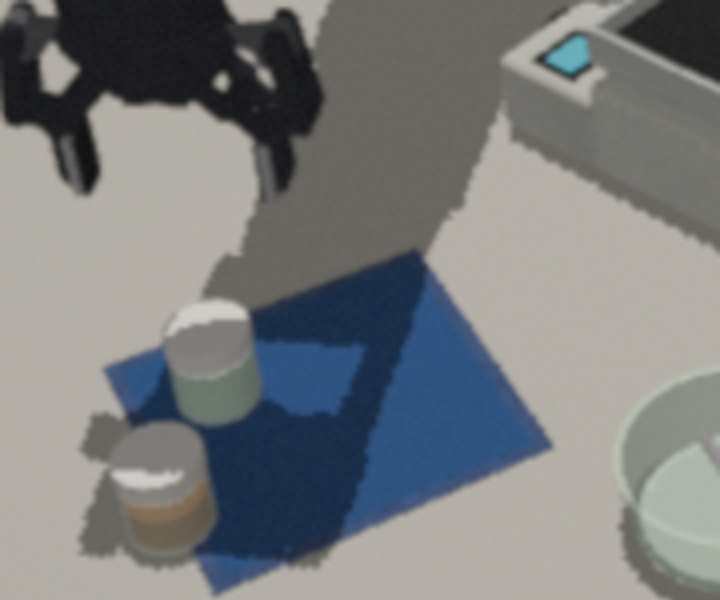

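View pics/t9.png

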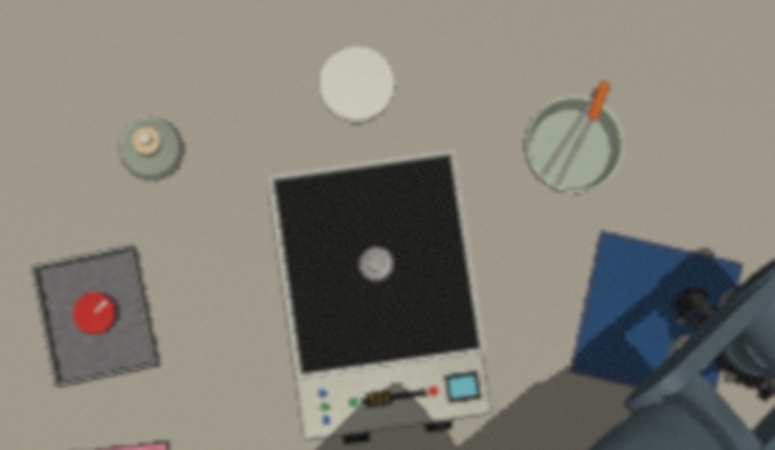

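Emit:
move_arm(
  rows="-0.07 0.28 2 0 0 0 1;0 0 0 0 0 0 1;0 0 3 0 0 0 1;0 0 3 0 0 0 1;0 0 2 0 0 0 1;0 0 1 0 0 0 1;0 0 0 0 0 0 1",
)

```text
time_s: 27.7
eef_pos: [0.4849, -0.3814, 0.0937]
eef_rot: [-0.001, 0.931, 0.366, -0.0]
wrist_force: [-0.0, 0.8, 0.0]
opening: 1.004
```

Emit:
move_arm(
  rows="0 0 0 0 0 0 0.8;0 0 0 0 0 0 0.6;0 0 0 0 0 0 0.5;0 0 0 0 0 0 0.4;0 0 0 0 0 0 0.3;0 0 0 0 0 0 0.3",
)

```text
time_s: 28.3
eef_pos: [0.4862, -0.3829, 0.0964]
eef_rot: [0.001, 0.93, 0.366, 0.001]
wrist_force: [0.5, 0.6, 6.6]
opening: 0.494
```

```bash
python3 chk.py .483 -.3797 .088 43
```

```text
(array([-0.01, -0.45,  0.84]), np.float64(-0.0037790979552312365), np.float64(42.99622090204476))
28.3 [ 0.4862 -0.3829  0.0964] [0.5 0.6 6.6] [ 0.11  0.06 -0.04] 0.494 [-0.86  0.53  1.62 -0.    1.   -1.61]
```

Emit:
move_arm(
  rows="0 0 0 0 0 0 0.7;0 0 0 0 0 0 0.8;0 0 0 0 0 0 0.8;0 -0.45 0.4 0 0 0 0.8;0 0 0.4 0 0 0 0.8;0 0 0 0 0 0 0.8;0 0 0 0 0 0 0.8",
)

```text
time_s: 29.0
eef_pos: [0.4822, -0.3785, 0.0862]
eef_rot: [-0.0, 0.93, 0.367, -0.0]
wrist_force: [-0.1, 0.1, -0.1]
opening: 0.802
```

```bash
python3 chk.py .483 -.3797 .088 43
```

```text
(array([-0.02,  0.15, -0.18]), np.float64(0.0004295326473595651), np.float64(43.00042953264736))
29.0 [ 0.4822 -0.3785  0.0862] [-0.1  0.1 -0.1] [ 0.02 -0.01 -0.01] 0.802 [-0.86  0.53  1.63  0.    0.98 -1.61]
```

Emit:
move_arm(
  rows="0 0 -0.1 0 0 0 0.6;0 0 0 0 0 0 0.5;0 0 0 0 0 0 0.4;0 0 0 0 0 0 0.3;0 0 0 0 0 0 0.3;0 0 -1 0 0 0 0.3;0 0 -3 0 0 0 0.3;0 0 -4 0 0 0 0.3;0 0 -4 0 0 0 0.3;0 0 -4 0 0 0 0.3;0 0 0 0 0 0 0.3;0 0 0 0 0 0 0.3",
)

```text
time_s: 30.2
eef_pos: [0.4825, -0.3788, 0.249]
eef_rot: [0.001, 0.93, 0.367, 0.0]
wrist_force: [0.1, 0.8, -0.9]
opening: 0.502
```

```bash
python3 - <<'E'
from h import *
a=np.radians(8.6)
for x,y in((-.055,-.035),(.055,-.035)):
    print(.578+x*np.cos(a)-y*np.sin(a), .0015+x*np.sin(a)+y*np.cos(a))
c=ctrl.camera("scene");cv2.imwrite("pics/s10.png",cv2.resize(c["color"][220:420,60:260],None,fx=3,fy=3,interpolation=cv2.INTER_CUBIC)[:600])
E
python3 chk.py .5288 -.0413 .25 98.6
```

```text
0.5288521360629445 -0.04133091722604923
0.6376153379781152 -0.02488202944724118
(array([ 26.41, -21.44,  -0.26]), np.float64(-55.59554357221785), np.float64(43.00445642778215))
30.25 [ 0.4819 -0.3782  0.2472] [-0.7  0.5 -1. ] [-0.01 -0.04 -0.02] 0.499 [-0.86  0.32  1.56 -0.    1.27 -1.61]
```

View pics/s10.png

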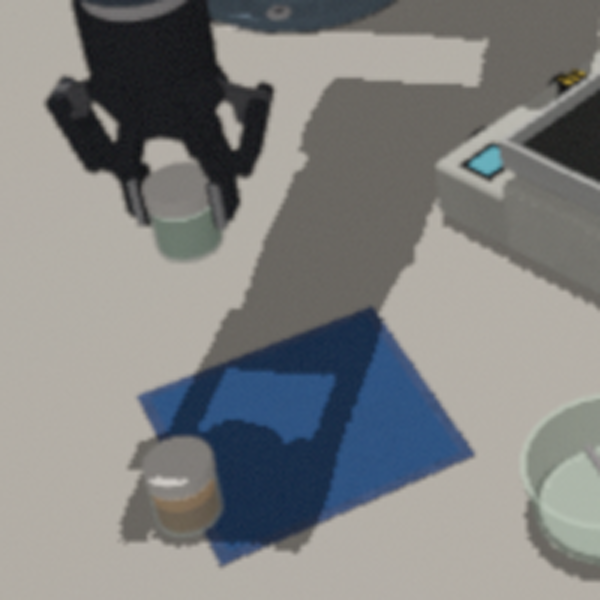

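Emit:
move_arm(
  rows="3.3 -2.68 -0.1 0 0 0 0.3;3.3 -2.68 -0.1 0 0 0 0.3;3.3 -2.68 -0.1 0 0 0 0.3;3.3 -2.68 -0.1 0 0 0 0.3;3.3 -2.68 0 0 0 0 0.3;3.3 -2.68 0 0 0 0 0.3;3.3 -2.68 0 0 0 0 0.3;3.3 -2.68 0 0 0 0 0.3;0 0 0 0 0 -8 0.3;0 0 0 0 0 -8 0.3;0 0 0 0 0 -8 0.3;0 0 0 0 0 -8 0.3;0 0 0 0 0 -8 0.3;0 0 0 0 0 -8 0.3;0 0 0 0 0 -7.6 0.3;0 0 0 0 0 0 0.3;0 0 0 0 0 0 0.3",
)

```text
time_s: 31.95
eef_pos: [0.5284, -0.0416, 0.2501]
eef_rot: [-0.001, 0.653, 0.757, -0.001]
wrist_force: [0.4, -0.4, -0.6]
opening: 0.499
```

```bash
python3 chk.py .5288 -.0413 .182 98.6
```

```text
(array([0.02, 0.06, 6.81]), np.float64(-0.2050126035155273), np.float64(98.39498739648447))
31.95 [ 0.5284 -0.0416  0.2501] [ 0.4 -0.4 -0.6] [-0.04 -0.04 -0.01] 0.499 [-0.3   0.14  1.77  0.    1.24 -2.02]
```

Emit:
move_arm(
  rows="0 0.05 3 0 0 0 0.3;0 0 2.5 0 0 0 0.3;0 0 1 0 0 0 0.3;0 0 0.2 0 0 0 0.3;0 0 0 0 0 0 0.3;0 0 0 0 0 0 0.3",
)

```text
time_s: 32.55
eef_pos: [0.5304, -0.042, 0.1858]
eef_rot: [0.001, 0.652, 0.758, 0.0]
wrist_force: [-0.3, 0.1, -0.8]
opening: 0.498
```

Emit:
move_arm(
  rows="0 0 0.15 0 0 0 0.3;0 0 0 0 0 0 0.3;0 0 0 0 0 0 0.3",
)

```text
time_s: 32.85
eef_pos: [0.5298, -0.0418, 0.1835]
eef_rot: [0.0, 0.652, 0.758, 0.0]
wrist_force: [0.5, 0.1, -1.1]
opening: 0.499
```

Emit:
move_arm(
  rows="0 0 0.15 0 0 0 0.3;0 0 0.1 0 0 0 0.3;0 0 0 0 0 0 0.3",
)

```text
time_s: 33.15
eef_pos: [0.53, -0.0418, 0.1821]
eef_rot: [0.0, 0.652, 0.758, 0.0]
wrist_force: [-4.7, 0.9, 12.4]
opening: 0.499
```

Emit:
move_arm(
  rows="0 0 0.1 0 0 0 0.3;0 0 0 0 0 0 0.3;0 0 0 0 0 0 0.3",
)

```text
time_s: 33.45
eef_pos: [0.53, -0.0418, 0.1821]
eef_rot: [0.0, 0.652, 0.758, 0.0]
wrist_force: [-8.4, 2.2, 19.7]
opening: 0.501
```

Emit:
move_arm(
  rows="0 0 -0.18 0 0 0 0.3;0 0 0 0 0 0 0.6;0 0 0 0 0 0 0.75;0 0 0 0 0 0 0.75;0 0 0 0 0 0 0.75;0 0 -2 0 0 0 0.75;0 0 -4 0 0 0 0.75;0 0 -3 0 0 0 0.8;0 0 0 0 0 0 1;0 0 0 0 0 0 1",
)

```text
time_s: 34.45
eef_pos: [0.5299, -0.0418, 0.2718]
eef_rot: [0.001, 0.652, 0.758, 0.0]
wrist_force: [-0.3, 0.4, -0.1]
opening: 1.001
```

```bash
python3 jars.py; python3 ov.py .578 .0015 8.6 0.018 ov7; python3 chk.py .5425 -.444 .25 43
```

```text
[493 235  13  13 140] [498.87857143 240.94285714] [ 0.543  -0.4432  0.051 ]
(array([-40.  ,  -4.66,   1.93]), np.float64(55.596373648238995), np.float64(98.596373648239))
34.65 [ 0.5289 -0.0415  0.2697] [-0.3 -0.8 -0.7] [-0.02 -0.   -0.05] 1.003 [-0.3   0.12  1.75 -0.    1.28 -2.02]
```

View pics/ov7_scene.png

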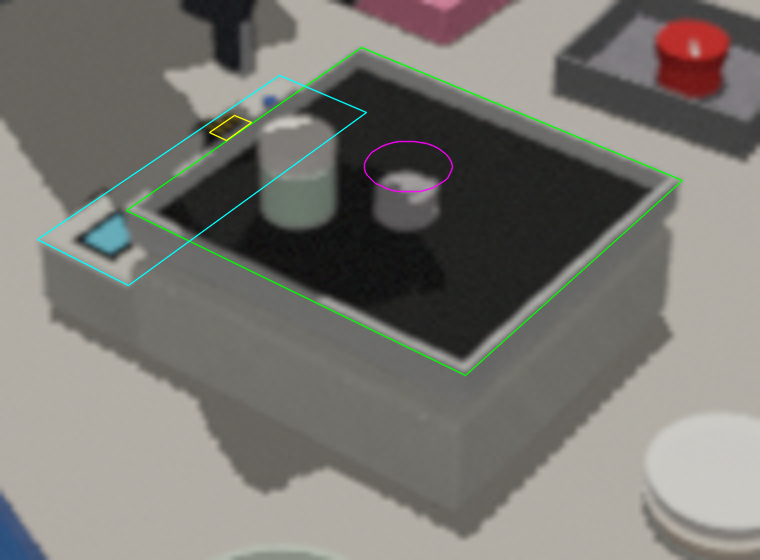

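Jar B stands upright at scene crop (298,175). Now jar A, keeping the jaw heading.

Emit:
move_arm(
  rows="-4 -0.47 0 0 0 0 1;-4 -0.47 0 0 0 0 1;-4 -0.47 0 0 0 0 1;-4 -0.47 0 0 0 0 1;-4 -0.47 0 0 0 0 1;-4 -0.47 0 0 0 0 1;-4 -0.47 0 0 0 0 1;-4 -0.47 0 0 0 0 1;-4 -0.46 0 0 0 0 1;-4 -0.46 0 0 0 0 1;0 0 3 0 0 0 1;0 0 3 0 0 0 1;0 0 0 0 0 0 1;0 0 0 0 0 0 1",
)

```text
time_s: 36.05
eef_pos: [0.5427, -0.4437, 0.21]
eef_rot: [-0.002, 0.652, 0.758, 0.0]
wrist_force: [-0.0, 0.4, 0.5]
opening: 0.999
```

```bash
python3 chk.py .5425 -.444 .088 98.6; python3 - <<'E'
from h import *
c=ctrl.camera("scene");cv2.imwrite("pics/s11.png",cv2.resize(c["color"][240:430,60:260],None,fx=3,fy=3,interpolation=cv2.INTER_CUBIC)[:600])
E
```

```text
(array([-6.00e-02, -1.00e-02,  1.22e+01]), np.float64(0.005742995808844853), np.float64(98.60574299580884))
36.05 [ 0.5427 -0.4437  0.21  ] [-0.   0.4  0.5] [-0.05  0.   -0.02] 0.999 [-0.85  0.54  1.33 -0.    1.28 -2.58]
```

View pics/s11.png

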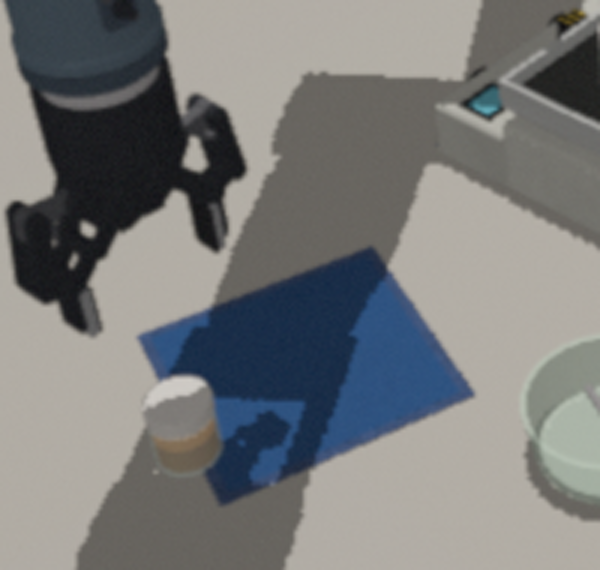

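Emit:
move_arm(
  rows="-0.05 0 3 0 0 0 1;0 0 3 0 0 0 1;0 0 3 0 0 0 1;0 0 2.2 0 0 0 1;0 0 1 0 0 0 1;0 0 0 0 0 0 1;0 0 0 0 0 0 0.8;0 0 0 0 0 0 0.8",
)

```text
time_s: 36.9
eef_pos: [0.5443, -0.4457, 0.0918]
eef_rot: [0.002, 0.652, 0.758, -0.0]
wrist_force: [0.0, -0.1, -0.6]
opening: 0.801
```

```bash
python3 chk.py .5425 -.444 .088 98.6
```

```text
(array([ 0.2 , -0.15,  0.38]), np.float64(0.00794946100241134), np.float64(98.6079494610024))
36.9 [ 0.5443 -0.4457  0.0918] [ 0.  -0.1 -0.6] [-0.02 -0.01 -0.03] 0.801 [-0.85  0.68  1.37  0.    1.08 -2.58]
```

Emit:
move_arm(
  rows="0 -0.1 0.2 0 0 0 0.8;0 0 0 0 0 0 0.6;0 0 0 0 0 0 0.5;0 0 0 0 0 0 0.4;0 0 0 0 0 0 0.3;0 0 0 0 0 0 0.3",
)

```text
time_s: 37.5
eef_pos: [0.5425, -0.4452, 0.0881]
eef_rot: [0.0, 0.652, 0.758, -0.0]
wrist_force: [-0.6, 0.6, 5.9]
opening: 0.5
```

Emit:
move_arm(
  rows="0 0 -1 0 0 0 0.3;0 0 -3 0 0 0 0.3;0 0 -4 0 0 0 0.3;0 0 -4 0 0 0 0.3;0 0 -4.5 0 0 0 0.3;0 0 0 0 0 0 0.3;0 0 0 0 0 0 0.3",
)

```text
time_s: 38.2
eef_pos: [0.5426, -0.4452, 0.2542]
eef_rot: [0.001, 0.652, 0.758, -0.0]
wrist_force: [-0.4, 0.5, -1.6]
opening: 0.497
```

```bash
python3 chk.py .6376 -.0249 .25 98.6; python3 - <<'E'
from h import *
c=ctrl.camera("scene");cv2.imwrite("pics/s12.png",cv2.resize(c["color"][220:420,60:260],None,fx=3,fy=3,interpolation=cv2.INTER_CUBIC)[:600])
E
```

```text
(array([40.14, 15.68,  0.34]), np.float64(0.0053195701285631), np.float64(98.60531957012856))
38.2 [ 0.5426 -0.4452  0.2542] [-0.4  0.5 -1.6] [ 0.04  0.02 -0.  ] 0.497 [-0.86  0.5   1.3   0.    1.34 -2.58]
```

View pics/s12.png

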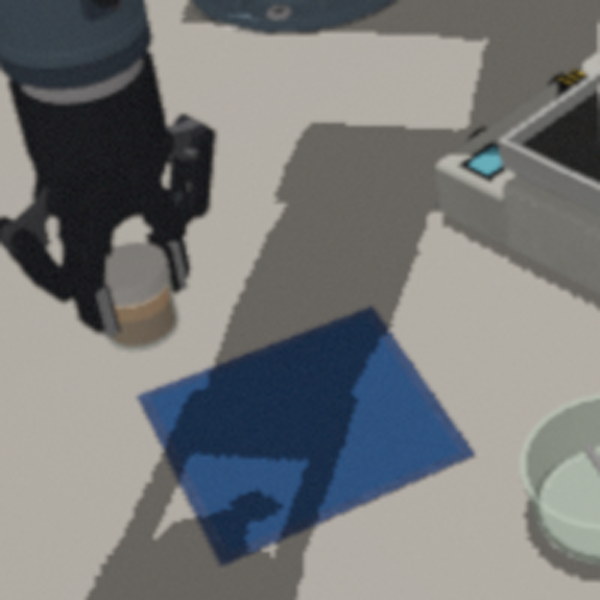

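Emit:
move_arm(
  rows="4.46 1.74 0 0 0 0 0.3;4.46 1.74 0 0 0 0 0.3;4.46 1.74 0 0 0 0 0.3;4.46 1.74 0 0 0 0 0.3;4.46 1.74 0 0 0 0 0.3;4.46 1.74 0 0 0 0 0.3;4.46 1.74 0 0 0 0 0.3;4.46 1.74 0 0 0 0 0.3;4.46 1.74 0 0 0 0 0.3;0 0 0 0 0 0 0.3;0 0 0 0 0 0 0.3;0 0 0 0 0 0 0.3",
)

```text
time_s: 39.45
eef_pos: [0.6363, -0.0253, 0.2506]
eef_rot: [-0.001, 0.652, 0.758, -0.001]
wrist_force: [-0.1, 0.3, -1.1]
opening: 0.496
```

```bash
python3 chk.py .6376 -.0249 .183 98.6; python3 ov.py .578 .0015 8.6 0.018 ov8
```

```text
(array([0.01, 0.16, 6.76]), np.float64(-0.02898301957425531), np.float64(98.57101698042574))
39.45 [ 0.6363 -0.0253  0.2506] [-0.1  0.3 -1.1] [-0.   -0.   -0.01] 0.496 [-0.23  0.36  1.49 -0.    1.29 -1.95]
```

View pics/ov8_scene.png

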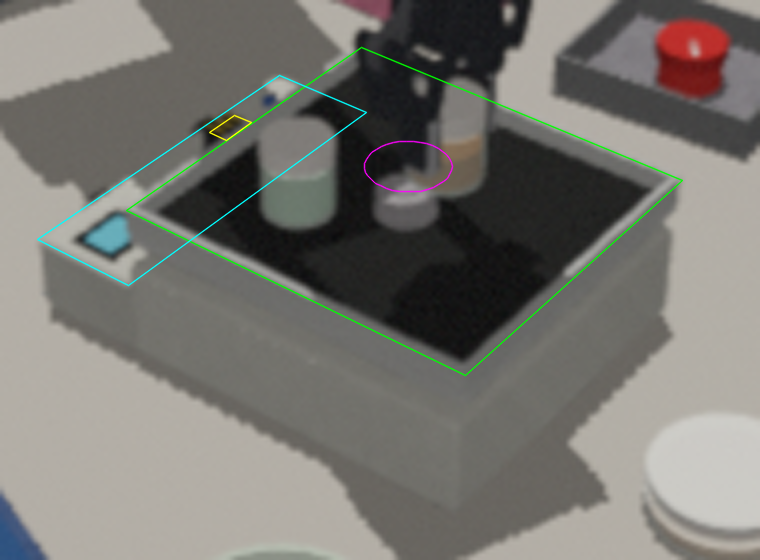

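Emit:
move_arm(
  rows="0 0.1 3 0 0 0 0.3;0 0 2.5 0 0 0 0.3;0 0 1 0 0 0 0.3;0 0 0.2 0 0 0 0.3;0 0 0 0 0 0 0.3;0 0 0 0 0 0 0.3;0 0 0 0 0 0 0.3",
)

```text
time_s: 40.25
eef_pos: [0.6388, -0.0247, 0.1869]
eef_rot: [0.001, 0.652, 0.758, 0.001]
wrist_force: [-0.4, -0.3, -0.9]
opening: 0.499
```

Emit:
move_arm(
  rows="0 0 0.15 0 0 0 0.3;0 0 0 0 0 0 0.3",
)

```text
time_s: 40.45
eef_pos: [0.6382, -0.0244, 0.1842]
eef_rot: [0.0, 0.652, 0.758, 0.0]
wrist_force: [0.7, -0.3, -1.3]
opening: 0.501
```

Emit:
move_arm(
  rows="0 0 0.15 0 0 0 0.3;0 0 0.1 0 0 0 0.3;0 0 0 0 0 0 0.3",
)

```text
time_s: 40.75
eef_pos: [0.6382, -0.0244, 0.1821]
eef_rot: [0.0, 0.652, 0.758, 0.0]
wrist_force: [-1.5, 0.3, 4.6]
opening: 0.498
```

Contact made. Releasing and withdrawing.

Emit:
move_arm(
  rows="0 0 0 0 0 0 0.6;0 0 0 0 0 0 0.72;0 0 0 0 0 0 0.72;0 0 0 0 0 0 0.72;0 0 -2 0 0 0 0.72;0 0 -4 0 0 0 0.72;0 0 -4 0 0 0 0.8;0 0 -3 0 0 0 1;-4 0 0 0 0 0 1;-4 0 0 0 0 0 1;-4 0 0 0 0 0 1;-4 0 0 0 0 0 1;-4 0 0 0 0 0 1;-4 0 0 0 0 0 1;-4 0 0 0 0 0 1;-4 0 0 0 0 0 1;0 0 0 0 0 0 1;0 0 0 0 0 0 1",
)

```text
time_s: 42.55
eef_pos: [0.6855, -0.3418, 0.3103]
eef_rot: [-0.001, 0.653, 0.758, 0.0]
wrist_force: [-0.3, -0.2, 0.1]
opening: 1.001
```

```bash
python3 chk.py .6382 -.0244 .3 98.6; python3 ov.py .578 .0015 8.6 0.018 ov9; python3 - <<'E'
from h import *
c=ctrl.camera("scene");cv2.imwrite("pics/s13.png",c["color"])
c=ctrl.camera("top");cv2.imwrite("pics/t13.png",c["color"])
E
```

```text
(array([3.209e+01, 1.000e-02, 1.070e+00]), np.float64(-0.1072365851425019), np.float64(98.49276341485749))
42.55 [ 0.6855 -0.3418  0.3103] [-0.3 -0.2  0.1] [-0.03 -0.02  0.02] 1.001 [-0.62  0.6   1.03  0.    1.51 -2.34]
```

View pics/ov9_scene.png

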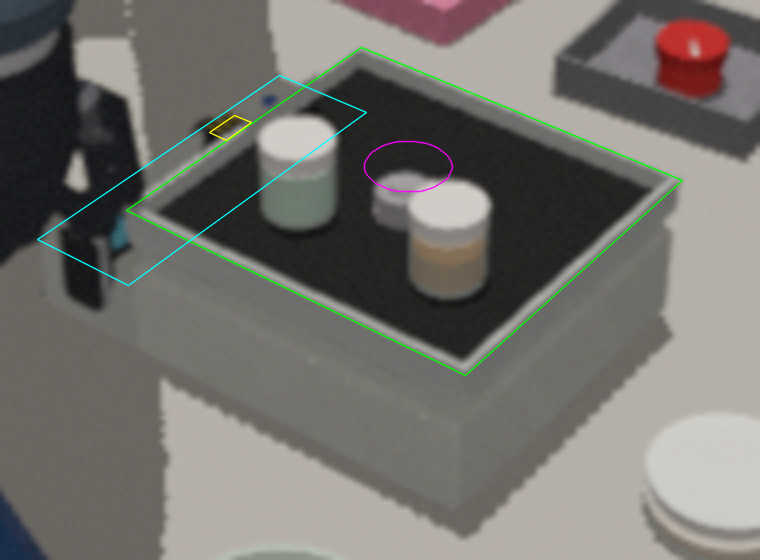

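View pics/ov9_top.png

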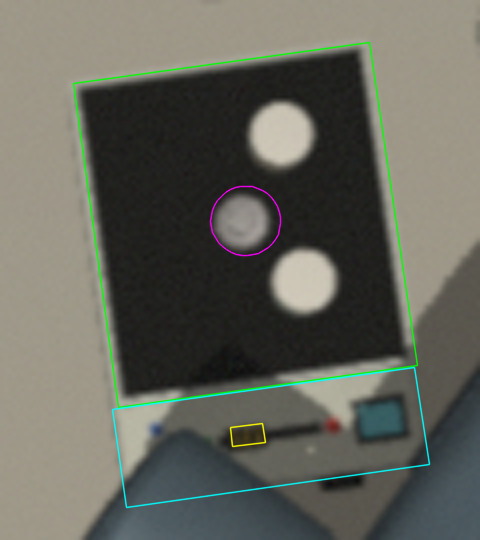

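View pics/s13.png

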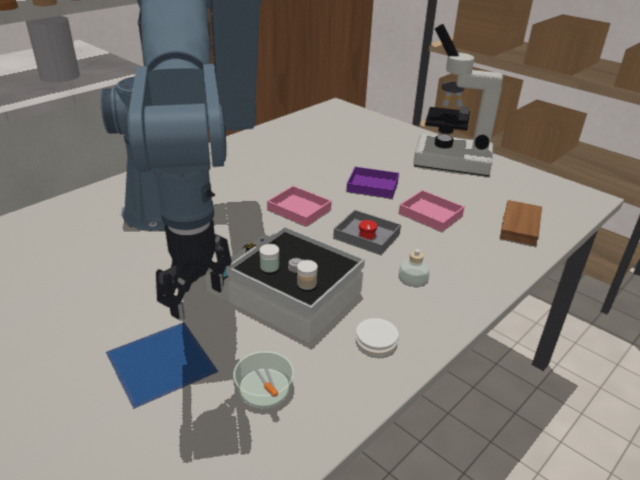

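View pics/t13.png

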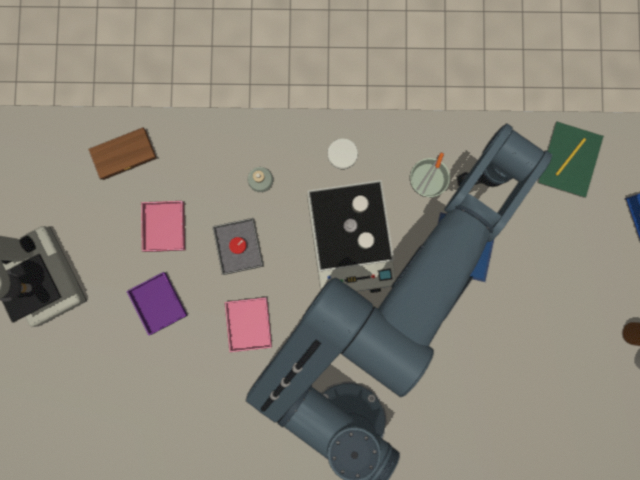

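The pictures show both jars upright at top (360,204) and (366,240). The cap is in the grey box at (238,246), the lock is at the green end, the mat is empty, and the lamp, dishes and bowl are unmoved.

```bash
python3 -c "
from bench import ctrl
print(ctrl.hand_in())"
```

```text
the job is handed in; nothing more can be done
None
```

The job is handed in at about 43 s, with every step done in the required order; no verdict is reported.

- **Transport lock:** I gripped the knob and slid it until it pushed back with about 15 N at the end stop. In the last top picture it sits on its predicted released position at the green end.
- **Cap:** I unscrewed it in two turning strokes and lifted it off with only its own weight (about 2.5 N) on the wrist. It rests flat and right way up near the middle of the grey box.
- **Jars:** Only two jars were there. One had been knocked aside before I reached it, so I measured it again. Both now stand upright inside the rail, each about 65 mm from the platform centre, with the stud between them.
- **Other things:** The spirit lamp, dishes and bowl look unmoved, and the arm is clear of everything.

One disagreement: the scene camera showed the shaker about 3 mm off from the top camera. I corrected for this using the contact forces, and no check failed.

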